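# Couple the flask-ring arm to the stirrer's ball post

### The job

Swing the handle of the ring arm's ball coupler right up, then pick the arm up and lower it onto the ball post of the stirrer, so that the ball is fully home in the socket, the arm lies level and straight along the stirrer on its rear rest and the ring is over the stirring plate. Then press the handle fully down to lock it and let go. Leave the amber bottle, the squat jar and the beaker where they stand.

Things in the scene. Friction and masses are not known exactly. Their poses are not given: they have to be found in the camera images.
- socket (a point): Centre of the loose ring arm's ball socket, 30 mm above the arm's flat underside; axes as for body coupler. The socket is 41 mm wide, open below, inside the dark steel coupler block (52 x 54 x 56 mm high); its roof is 18 mm above this point, so the point meets the ball's centre when the ball is home.
- tongue_grip (a point): Point to grasp the ring arm, near its centre of mass: in the middle of the tongue, 90 mm from the socket axis towards the ring, 18 mm above the underside (half-way up the tongue). Grasp across the 44 mm width (along y); the raised handle leaves the tongue free from above. Axes as for socket.
- coupler: The loose ring arm, 0.76 kg, 306 mm long, flat on the bench at first: coupler block, then an aluminium tongue (two rails) 44 mm wide, 36 mm high, ending 160 mm from the socket axis, then a wire flask ring 94 mm across, centred 230 mm from that axis. Origin on the socket axis at the underside; x from socket to ring, z up.
- handle (a joint): Handle angle about a hinge along the arm's y: 0 = fully down (locked), lying back over the tongue; grows as its free end rises; stops at 1.9 (past upright, leaning to the socket). Stays where left (friction 0.07 N m). Down, its pawl lies under the ball, which can then neither enter nor leave; above 0.6 it is clear. Starts at 0 to 0.2.
- handle_hinge (a point): The handle's hinge axis on the arm: 28 mm from the socket axis towards the ring, 50 mm above the underside. Axes as for socket.
- handle_end (a point): Middle of the handle's black grip, a bar 55 mm long, 18 mm wide (along the arm's y), 12 mm thick; 95 mm along and 18 mm above the hinge when the handle is down (32 mm above the tongue's top), turning about the hinge with the handle. Pinched from above it can be led up in an arc but slips round between the pads; past half-way, push it.
- ball (a point): Centre of the steel ball, 36 mm in diameter, on a 16 mm neck, 75 mm above the bench. It belongs to the fixed stirrer. x points from the ball along the stirrer to its rear rest and stirring plate, z up.
- rest (a point): Centre of the top of the rear rest, a flat rubber pad 30 mm (x) by 70 mm (y), 140 mm from the ball along x, 45 mm above the bench. The tongue's underside lies on it when the arm is level. Axes as for ball.
- stand: The fixed stirrer: white base plate 210 x 90 x 12 mm with ball post and rear rest, and behind it a slim stirrer 140 x 140 x 39 mm with a round white plate centred 230 mm from the ball. Origin on the bench below the ball; x towards the plate.
- amber_bottle: Bystander: amber bottle, 64 mm across, 130 mm high; origin at its underside.
- squat_jar: Bystander: white jar, 60 mm across, 60 mm high; origin at its underside.
- beaker: Bystander: glass beaker, 70 mm across, 90 mm high; origin at its underside.

How it is judged:
By the outcome, as a careful person would: the job done as asked, in the order asked, and still so for the second after the job is handed in, with the robot touching nothing.
It also fails if it takes over 72 s, if anything falls off the work surface, if the arm or the gripper's body presses on something with over 40 N, if the wrist force passes 120 N, or if a joint passes its speed limit or range.

### The arm

A 7-joint arm with a two-finger parallel gripper is mounted at the origin on the work surface. World frame = base frame: x ahead of the robot, y to its left, z up, the work surface at z = 0. Lengths are in m, angles in degrees, forces in N, time in s.
With the tool pointing down it reaches from about 0.4 to 0.9 m from the base axis. Payload 5.6 kg.
Tool frame: the origin (TCP) lies between the finger pads; the fingertips stand 19 mm ahead of it and the grasp point (between the pads) is the TCP; z points along the fingers, y is the direction in which the jaws open and shut (so a half turn about z gives the same grasp; the last joint's range is limited). The gripper opens to 92 mm and grips with 3 to 60 N. Pads are 20 mm wide; open, the fingers measure 128 mm over their backs; the gripper's body (75 mm by 189 mm) begins 69 mm behind the grasp point.
Start: joints at [-2.464, 26.786, -0.665, 91.828, 0.344, 61.387, -3.226], TCP at [0.65, -0, 0.234] pointing down, gripper open.
Joint ranges: [-144.91, 144.91], [-17.63, 115.5], [-89.93, 88.59], [15.96, 139.68], [-74.01, 254.01], [8.47, 105.57], [-167.45, 167.45]. Speed limits (degrees/s): [147.25, 147.25, 180, 180, 180, 180, 180].

### API

Orientations are given as a 3x3 rotation matrix whose columns are the frame's x, y, z axes.
In Python, from station import robot gives the robot as it stands.
- The arm moves only by the shell command python3 -m inch 'ROWS' [FORCE]. ROWS is JSON, a list of rows, each a list of 3 entries, a list of its own where there are three numbers: the shift along the tool's x, y, z in m, then the turn about the tool's z in degrees, then the closure, from 0 (fully open) to 1 (shut). In form: [[[dx, dy, dz], twist, fingers], ...]. A call has 1 to 8 rows; each row is the pose to reach, as a shift and turn from the pose commanded when the call began, along the tool's axes at that moment; what a row does not reach only later rows make up. A row lasts 1/10 s, in which the tool goes at most 50 mm and 8.59 degrees, less where a joint would pass 70% of its speed; a pose out of reach is approached as far as the arm can. A call with a gripper value outside its range is refused whole. The fingers move at their own pace and stop on an object; FORCE is the grip in N (left out, the last holds). Time passes only in rows, so rows that repeat a pose let the fingers close. It gives the time, the measured TCP pose, the force and the opening at its end, in the units of the state.
- robot.get_obs(): the state, without advancing time (a new reading comes with each control period).
- robot.snapshot(name): name is "scene" or "side" or "wrist"; returns (picture, depth): 400x640x3 uint8, red, green, blue; 400x640 float32, m along the optical axis (not along the pixel's ray), 0 where there is no reading.
- robot.get_calibration(name): a dict with "fx", "fy", "cx", "cy" (pixels), "view" (4x4, takes a point from world to camera coordinates). Camera axes: x right, y up, looking along -z (the intrinsics and any distortion apply to the point x, -y, -z); pixel columns grow to the right and rows downward; lengths in m; the calibration is good to about 2 mm. A picture is of the moment at which its call begins: read the wrist's pose just before it. get_calibration takes no time and is no camera call; for the wrist camera it gives the pose at the moment of the call.
- robot.hand_in(): hands the job in, once; it reports no verdict.
Trained networks look in the newest picture that a camera, given by its name, has taken for a name from the list of things; names that differ only in an ending like _2 or _b are one class to them, and where a whole thing is asked for, a point or a joint stands for the part that bears it (a point fixed in the world has none). Each returns a list of dicts, best first, with "p" (0 to 1); they miss things now and then, are a little off and sometimes report something else, mostly with a low value. They report only what shows in the picture. A call takes as long as a camera call.
- robot.recognise(camera, name): "extent" ([left, top, right, bottom] in pixels, round what is visible of it).
The state is a dict: "t": time; "joint_positions": joint angles; "dq": joint speeds; "effort": joint torques, N m; "ee_pos": TCP position; "tool_rot": TCP orientation; "ft_force": force on the tool from outside, world axes, zero at the start; "ft_torque": the same for the moment, N m; "gripper_width": finger opening in m.
Only numpy, scipy, OpenCV 4.12 (cv2) and the standard library are available. Lean on these libraries where they do the work, as an engineer would, in place of code of your own. Each camera call takes 0.05 s, during which the arm holds its last target.

## Working session

There is one attempt and no reset: what is moved stays moved. The work goes in short steps, Python scripts to look and compute and a shell command to move; the robot and the scene stay as the last step left them, time stands still between calls to the robot, and variables do not carry over. Pictures are saved under pics/ and viewed, and the job is handed in when it is done.

```bash
ls; mkdir -p pics; python3 - <<'E'
from station import robot
import cv2,numpy as np
o=robot.get_obs();print(o['t'],o['ee_pos'],o['tool_rot'],o['ft_force'])
for c in ['scene','side','wrist']:
    p,d=robot.snapshot(c);cv2.imwrite(f'pics/a_{c}.png',p[:,:,::-1]);np.savez(f'pics/a_{c}.npz',p=p,d=d,**robot.get_calibration(c))
    for n in ['coupler','stand','handle','amber_bottle','squat_jar','beaker','ball','handle_end','tongue_grip']:
        try:
            r=robot.recognise(c,n);print(c,n,[(np.round(x['extent']).tolist(),round(x['p'],2)) for x in r[:2]])
        except Exception as e: print(c,n,e)
E
```

```text
pics
0.0 [ 6.49446174e-01 -6.90759136e-05  2.32633518e-01] [[ 5.01913496e-05  9.99998450e-01 -1.76015954e-03]
 [ 9.99999987e-01 -5.04651637e-05 -1.55518010e-04]
 [-1.55606595e-04 -1.76015171e-03 -9.99998439e-01]] [-0.22766168 -0.30390739  0.37904694]
scene coupler []
scene stand [([336.0, 186.0, 390.0, 292.0], 0.76)]
scene handle [([240.0, 164.0, 267.0, 191.0], 0.51), ([223.0, 153.0, 276.0, 234.0], 0.44)]
scene amber_bottle [([455.0, 254.0, 484.0, 283.0], 0.6)]
scene squat_jar [([326.0, 165.0, 345.0, 187.0], 0.81)]
scene beaker [([151.0, 146.0, 179.0, 176.0], 0.85)]
scene ball [([334.0, 186.0, 390.0, 291.0], 0.81)]
scene handle_end [([153.0, 147.0, 179.0, 175.0], 0.69)]
scene tongue_grip [([220.0, 154.0, 274.0, 228.0], 0.91)]
side coupler [([291.0, 253.0, 384.0, 276.0], 0.76)]
side stand [([290.0, 154.0, 380.0, 190.0], 0.98), ([334.0, 344.0, 366.0, 378.0], 0.4)]
side handle [([311.0, 248.0, 345.0, 259.0], 0.76)]
side amber_bottle [([329.0, 102.0, 340.0, 132.0], 0.71), ([288.0, 245.0, 389.0, 276.0], 0.42)]
side squat_jar [([285.0, 197.0, 300.0, 215.0], 0.88)]
side beaker [([336.0, 341.0, 364.0, 379.0], 0.73)]
side ball [([285.0, 153.0, 382.0, 192.0], 0.69), ([328.0, 102.0, 341.0, 130.0], 0.27)]
side handle_end [([308.0, 252.0, 346.0, 261.0], 0.59)]
side tongue_grip [([288.0, 248.0, 387.0, 275.0], 0.82)]
wrist coupler [([176.0, 318.0, 353.0, 362.0], 0.68)]
wrist stand [([47.0, 2.0, 399.0, 78.0], 0.62)]
wrist handle []
wrist amber_bottle [([44.0, 0.0, 395.0, 74.0], 0.72)]
wrist squat_jar [([37.0, 136.0, 123.0, 189.0], 0.76)]
wrist beaker []
wrist ball [([39.0, 2.0, 400.0, 72.0], 0.77)]
wrist handle_end []
wrist tongue_grip [([170.0, 324.0, 351.0, 362.0], 0.78)]
```

View pics/a_scene.png

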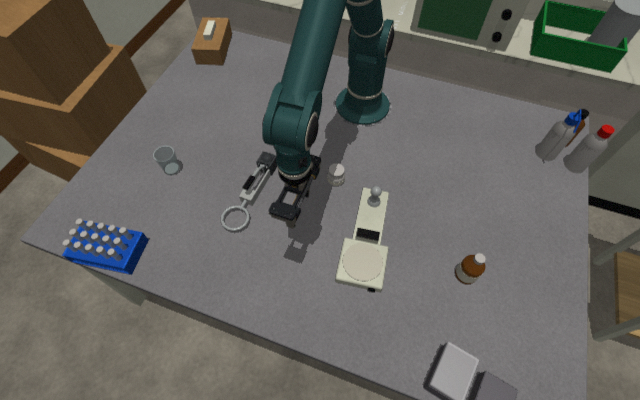

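View pics/a_side.png

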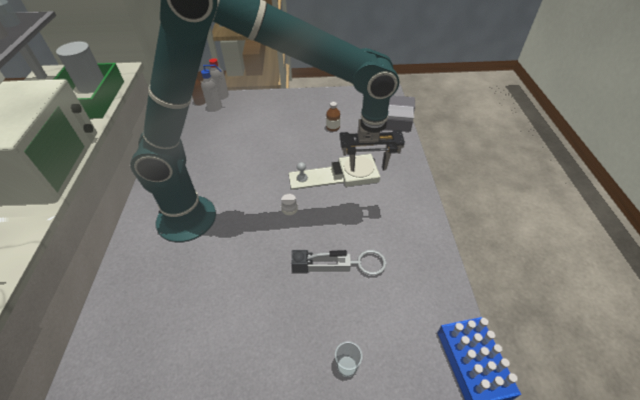

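View pics/a_wrist.png

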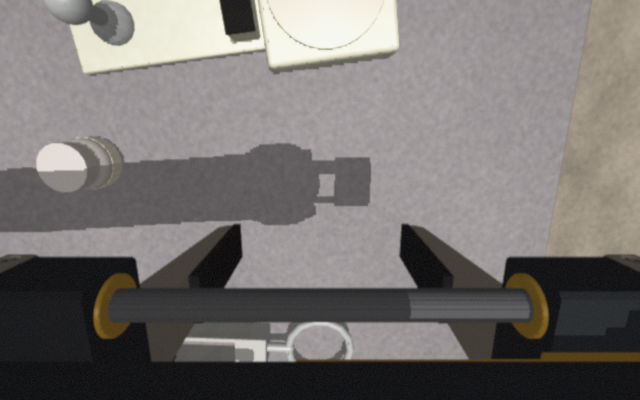

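```bash
cat > h.py <<'E'
import numpy as np,cv2
def cloud(f):
    z=np.load(f);p,d=z['p'],z['d'];v,u=np.mgrid[:400,:640]
    x=(u-z['cx'])/z['fx']*d;y=(v-z['cy'])/z['fy']*d
    c=np.stack([x,-y,-d,np.ones_like(d)],-1)
    w=c@np.linalg.inv(z['view']).T
    return w[...,:3],p,d>0
def save(c,name):
    from station import robot
    k=robot.get_calibration(c)
    p,d=robot.snapshot(c)
    cv2.imwrite(f'pics/{name}.png',p[:,:,::-1]);np.savez(f'pics/{name}.npz',p=p,d=d,**k)
def proj(f,P):
    z=np.load(f);c=np.c_[np.atleast_2d(P),np.ones(len(np.atleast_2d(P)))]@z['view'].T
    return np.c_[z['fx']*c[:,0]/-c[:,2]+z['cx'],z['fy']*-c[:,1]/-c[:,2]+z['cy']]
E
python3 - <<'E'
from h import *
for c in ['scene','side']:
    z=np.load(f'pics/a_{c}.npz');print(c,z['fx'],np.linalg.inv(z['view'])[:3,3].round(2),[k for k in z])
    W,p,ok=cloud(f'pics/a_{c}.npz')
    m=ok&(abs(W[...,2])<.01)
    # heightmap 0.3..1.0 x, -0.5..0.5 y ,1.5mm
    im=np.zeros((600,800,3),np.uint8); s=.0015
    sel=ok&(W[...,2]>-.01)&(W[...,2]<.18)
    X=W[sel];P=p[sel];o=np.argsort(X[:,2]);X=X[o];P=P[o]
    r=((1.05-X[:,0])/s).astype(int);q=((.6-X[:,1])/s).astype(int)
    k=(r>=1)&(r<599)&(q>=1)&(q<799)
    for rr,qq,cc in zip(r[k],q[k],P[k]): im[rr-1:rr+2,qq-1:qq+2]=cc[::-1]
    cv2.imwrite(f'pics/top_{c}.png',im)
E
```

```text
scene 386.7301053804417 [1.12 0.24 1.12] ['p', 'd', 'fx', 'fy', 'cx', 'cy', 'view']
side 366.7780390439008 [ 0.47 -0.86  1.05] ['p', 'd', 'fx', 'fy', 'cx', 'cy', 'view']
```

View pics/top_side.png

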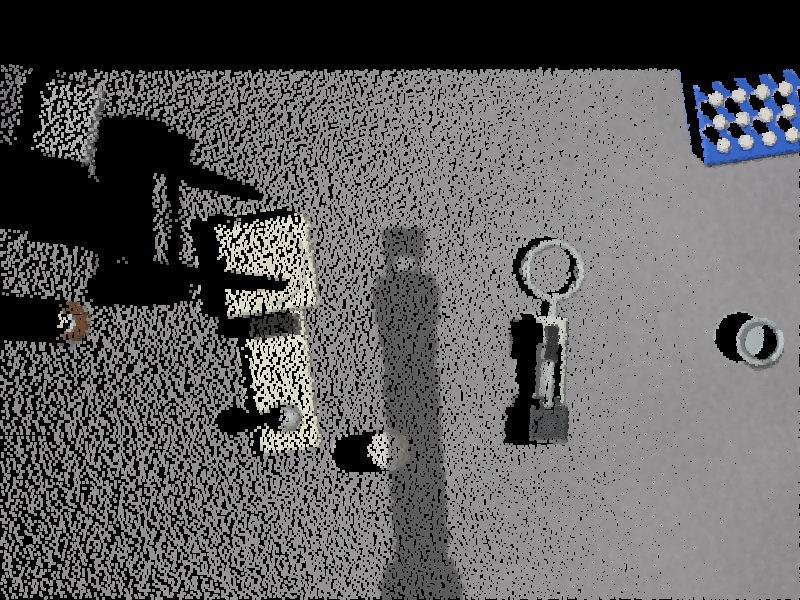

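View pics/top_scene.png

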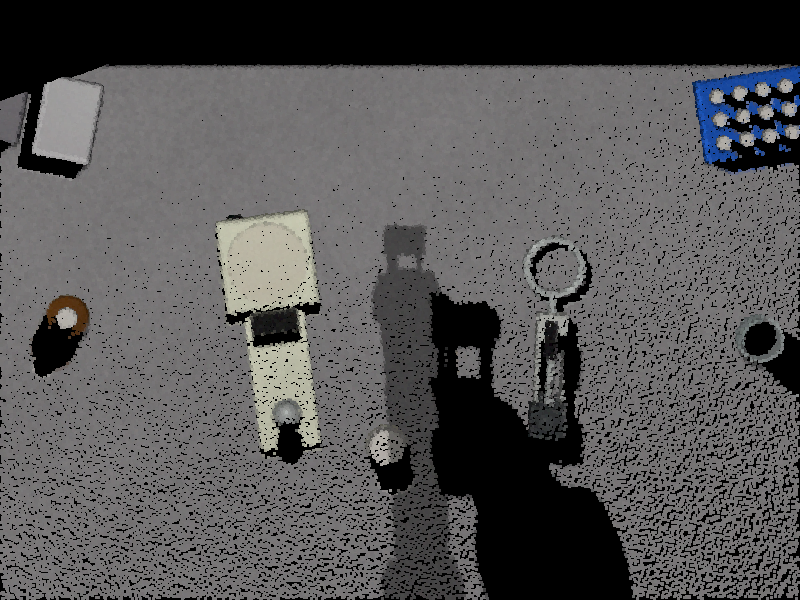

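```bash
python3 - <<'E'
from h import *
from scipy.optimize import least_squares
def circ(q):
    r=least_squares(lambda a:np.hypot(q[:,0]-a[0],q[:,1]-a[1])-a[2],[*q.mean(0),.04],loss='soft_l1',f_scale=.002).x;return r
for c in ['scene','side']:
    W,p,ok=cloud(f'pics/a_{c}.npz'); X=W[ok]
    def box(x0,x1,y0,y1,z0,z1): return X[(X[:,0]>x0)&(X[:,0]<x1)&(X[:,1]>y0)&(X[:,1]<y1)&(X[:,2]>z0)&(X[:,2]<z1)]
    print(c,'bench z',np.median(box(.4,.9,-.1,.1,-.02,.02)[:,2]))
    b=box(.38,.48,.12,.22,.062,.11)
    r=least_squares(lambda a:np.linalg.norm(b-a,axis=1)-.018,[.43,.17,.075],loss='soft_l1',f_scale=.002).x;print('ball',r,len(b))
    # stirrer top
    m=box(.58,.76,.1,.28,.03,.06);print('stirrer top',np.median(m[:,2]),cv2.minAreaRect((m[:,:2]*1000).astype(np.float32)))
    m=box(.38,.58,.1,.23,.006,.02);print('base',cv2.minAreaRect((m[:,:2]*1000).astype(np.float32)))
    m=box(.52,.59,.12,.24,.042,.052);print('rest',len(m),np.median(m[:,2]),cv2.minAreaRect((m[:,:2]*1000).astype(np.float32)))
    m=box(.6,.71,-.29,-.17,.006,.05);print('ring',circ(m[:,:2]),m[:,2].mean())
    m=box(.36,.46,-.28,-.17,.052,.062);print('block',len(m),cv2.minAreaRect((m[:,:2]*1000).astype(np.float32)),np.median(m,0))
    m=box(.47,.60,-.28,-.17,.028,.04);print('rails',len(m),cv2.minAreaRect((m[:,:2]*1000).astype(np.float32)))
    m=box(.46,.60,-.28,-.17,.058,.12);print('handle',len(m),m.min(0),m.max(0),cv2.minAreaRect((m[:,:2]*1000).astype(np.float32)), np.polyfit(m[:,0],m[:,2],1))
E
```

```text
scene bench z 0.0007374545615677075
ball [0.42701984 0.16937212 0.07571406] 101
stirrer top 0.038042694589238035 ((653.4795532226562, 198.1848907470703), (154.04959106445312, 140.02687072753906), 6.617994785308838)
base ((480.32574462890625, 163.80856323242188), (198.35093688964844, 128.48501586914062), 1.1012836694717407)
rest 202 0.04578568260750571 ((567.1130981445312, 187.54107666015625), (32.671451568603516, 69.62493133544922), 7.84430456161499)
ring [ 0.65031778 -0.23089049  0.04148931] 0.023733456319559747
block 146 ((425.2098083496094, -222.15890502929688), (54.355690002441406, 68.65450286865234), 88.28520202636719) [ 0.42895356 -0.21874736  0.05701263]
rails 187 ((533.6443481445312, -226.3564453125), (44.85896682739258, 129.01837158203125), 86.80545806884766)
handle 127 [ 0.46052527 -0.2360949   0.05901057] [ 0.56725633 -0.20926699  0.08554845] ((513.1631469726562, -223.7548065185547), (19.02496337890625, 107.52022552490234), 84.64544677734375) [0.13444791 0.00578322]
side bench z -0.00047802977491340215
ball [0.4219168  0.17022512 0.07561309] 69
stirrer top 0.03681481509866
[... 172 characters left out ...]
 96.26072692871094), 6.12638521194458)
rest 90 0.0448883969613697 ((560.565185546875, 188.02569580078125), (30.124662399291992, 73.2911605834961), 7.6686272621154785)
ring [ 0.64376014 -0.2327034   0.04135951] 0.02309077203893969
block 211 ((423.11126708984375, -222.92825317382812), (53.70305252075195, 70.23311614990234), 88.415283203125) [ 0.42017097 -0.22799486  0.05638587]
rails 193 ((532.41015625, -227.1064910888672), (47.564903259277344, 119.39813995361328), 89.85592651367188)
handle 159 [ 0.46119602 -0.23715406  0.05901911] [ 0.56146537 -0.21738226  0.08371692] ((511.3444519042969, -227.03402709960938), (19.23259162902832, 100.27486419677734), 89.14579772949219) [0.12479371 0.01010801]
```

```bash
python3 - <<'E'
from h import *
from station import robot
o=robot.get_obs();k=robot.get_calibration('wrist');C=np.linalg.inv(k['view']);R=np.array(o['tool_rot'])
print('cam in tool',R.T@(C[:3,3]-o['ee_pos']),'\n',R.T@C[:3,:3], k['fx'])
E
```

```text
cam in tool [ 0.06666756 -0.00038973 -0.15152999] 
 [[-5.28994199e-04  9.71854749e-01  2.35580278e-01]
 [ 9.99999521e-01  3.20219585e-04  9.24470515e-04]
 [ 8.23013641e-04  2.35580655e-01 -9.71854453e-01]] 312.21316208202364
```

```bash
python3 -m inch '[[[-0.02,-0.01,0],8,0],[[-0.05,-0.03,0],16,0],[[-0.08,-0.05,0],24,0],[[-0.12,-0.07,0],32,0],[[-0.16,-0.09,0],40,0],[[-0.19,-0.10,0],48,0],[[-0.215,-0.11,0],56,0],[[-0.226,-0.11,0],64,0]]'
python3 -m inch '[[[0,0,0],8,0],[[0,0,0],16,0],[[0,0,0],24,0],[[0,0,0],28,0],[[0,0,0],28,0]]'
cat >look.py <<'E'
import sys;from h import *
from station import robot
for c in sys.argv[2:]: save(c,sys.argv[1]+'_'+c)
o=robot.get_obs();print(o['t'],np.round(o['ee_pos'],4),np.round(o['tool_rot'],4).tolist(),np.round(o['ft_force'],2),o['gripper_width'])
E
python3 look.py b wrist scene
```

```text
t: 2.3
ee_pos: [0.5382, -0.2295, 0.234]
tool_rot: [[0.903, 0.429, -0.0], [0.429, -0.903, -0.001], [-0.001, 0.001, -1.0]]
ft_force: [0.3, 0.2, -0.4]
gripper_width: 0.0918
t: 2.8
ee_pos: [0.5401, -0.2259, 0.2336]
tool_rot: [[0.999, -0.035, 0.0], [-0.035, -0.999, -0.0], [0.0, 0.0, -1.0]]
ft_force: [0.4, 0.1, 0.2]
gripper_width: 0.0917
2.9 [ 0.5401 -0.2259  0.2336] [[0.9995, -0.0329, 0.0001], [-0.0329, -0.9995, -0.0], [0.0001, -0.0, -1.0]] [ 0.26 -0.07 -0.09] 0.09222340902338444
```

View pics/b_wrist.png

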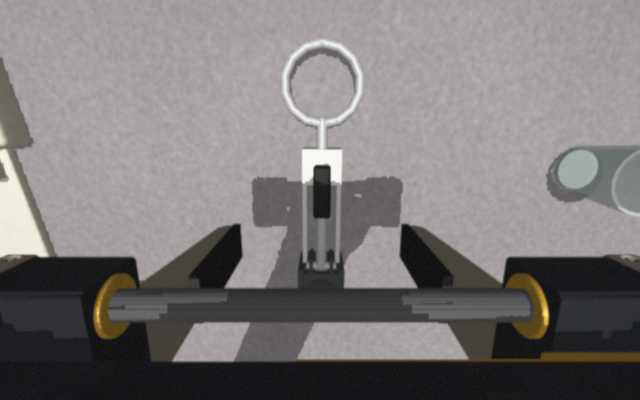

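```bash
cat > arm.py <<'E'
import sys;from h import *
W,p,ok=cloud(sys.argv[1])
def box(x0,x1,y0,y1,z0,z1):
    X=W[ok];return X[(X[:,0]>x0)&(X[:,0]<x1)&(X[:,1]>y0)&(X[:,1]<y1)&(X[:,2]>z0)&(X[:,2]<z1)]
m=box(.45,.62,-.26,-.19,.058,.12)
print('handle',len(m),m.min(0),m.max(0),cv2.minAreaRect((m[:,:2]*1000).astype(np.float32)),np.polyfit(m[:,0],m[:,2],1))
m=box(.5,.60,-.28,-.17,.028,.04);print('rails',len(m),cv2.minAreaRect((m[:,:2]*1000).astype(np.float32)),np.median(m[:,2]))
m=box(.595,.73,-.29,-.17,.008,.05)
from scipy.optimize import least_squares
print('ring',least_squares(lambda a:np.hypot(m[:,0]-a[0],m[:,1]-a[1])-a[2],[.65,-.23,.045],loss='soft_l1',f_scale=.002).x,m[:,2].mean(),m.min(0),m.max(0))
print('bench',np.median(box(.6,.75,-.15,-.05,-.02,.02)[:,2]))
E
python3 arm.py pics/b_wrist.npz; python3 arm.py pics/b_scene.npz
```

```text
handle 1385 [ 0.45001651 -0.23521433  0.05804631] [ 0.56492436 -0.20887457  0.08232841] ((507.24334716796875, -223.60874938964844), (25.966331481933594, 115.26004028320312), 88.18891906738281) [ 0.16388457 -0.00919083]
rails 1353 ((547.0460815429688, -226.1533203125), (43.97846984863281, 94.66972351074219), 87.54832458496094) 0.036371060868011784
ring [ 0.64658668 -0.2304117   0.04112552] 0.024263594267824262 [ 0.59509028 -0.27538373  0.01845635] [ 0.69413932 -0.18466544  0.02750423]
bench 0.00027461708010517727
handle 138 [ 0.45054582 -0.23648626  0.05887601] [ 0.56895671 -0.20905833  0.08557127] ((509.331298828125, -227.1621551513672), (27.00933837890625, 119.2869644165039), 85.31392669677734) [ 0.16848739 -0.01234329]
rails 175 ((546.7587890625, -227.9334716796875), (46.52888870239258, 94.35234069824219), 86.32553100585938) 0.03620431679990288
ring [ 0.6500556  -0.23054474  0.04138179] 0.024483324909707196 [ 0.59593577 -0.27762162  0.00866763] [ 0.6955924  -0.1863927   0.03085104]
bench 0.0009108746443864391
```

```bash
python3 -m inch '[[[-0.002,0,0.03],0,0],[[-0.003,0,0.07],0,0],[[-0.003,0,0.11],0,0.4],[[-0.003,0,0.14],0,0.4],[[-0.003,0,0.156],0,0.5],[[-0.003,0,0.156],0,0.7],[[-0.003,0,0.156],0,1],[[-0.003,0,0.156],0,1]]' 10
python3 -m inch '[[[0,0,0],0,1],[[0,0,0],0,1],[[0,0,0],0,1]]' 10
python3 look.py c wrist side
```

```text
t: 3.7
ee_pos: [0.5383, -0.2265, 0.0794]
tool_rot: [[0.999, -0.035, 0.003], [-0.035, -0.999, -0.001], [0.003, 0.001, -1.0]]
ft_force: [0.8, 0.3, 0.1]
gripper_width: 0.046
t: 4.0
ee_pos: [0.5374, -0.226, 0.0783]
tool_rot: [[0.999, -0.035, 0.001], [-0.035, -0.999, -0.0], [0.001, 0.0, -1.0]]
ft_force: [0.4, 0.4, -0.4]
gripper_width: 0.0221
4.1 [ 0.5373 -0.2265  0.078 ] [[0.9994, -0.0352, 0.0011], [-0.0352, -0.9994, -0.001], [0.0012, 0.001, -1.0]] [ 0.29 -1.74  0.73] 0.01791102400106961
```

View pics/c_wrist.png

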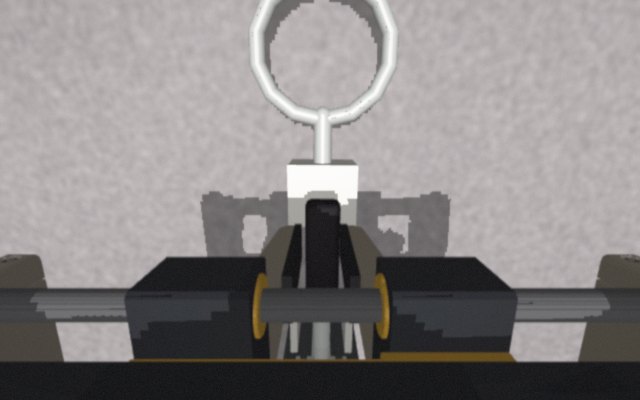

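```bash
python3 -m inch '[[[-0.004,0,-0.011],0,1],[[-0.009,0,-0.020],0,1],[[-0.016,0,-0.030],0,1],[[-0.024,0,-0.040],0,1],[[-0.033,0,-0.048],0,1],[[-0.044,0,-0.055],0,1],[[-0.050,0,-0.058],0,1],[[-0.050,0,-0.058],0,1]]'
python3 look.py d wrist side
```

```text
t: 4.9
ee_pos: [0.4868, -0.2242, 0.1369]
tool_rot: [[0.999, -0.035, 0.002], [-0.035, -0.999, 0.0], [0.002, -0.0, -1.0]]
ft_force: [1.9, 0.2, 6.0]
gripper_width: 0.0181
5.0 [ 0.4873 -0.2242  0.1366] [[0.9994, -0.0349, 0.0013], [-0.0349, -0.9994, -0.0], [0.0013, 0.0, -1.0]] [1.61 0.13 6.34] 0.017979491554632184
```

```bash
python3 -c "
import cv2;a=cv2.imread('pics/d_side.png')[180:300,240:420];cv2.imwrite('pics/d_s2.png',cv2.resize(a,None,fx=4,fy=4))"
```

```text
(no output)
```

View pics/d_s2.png

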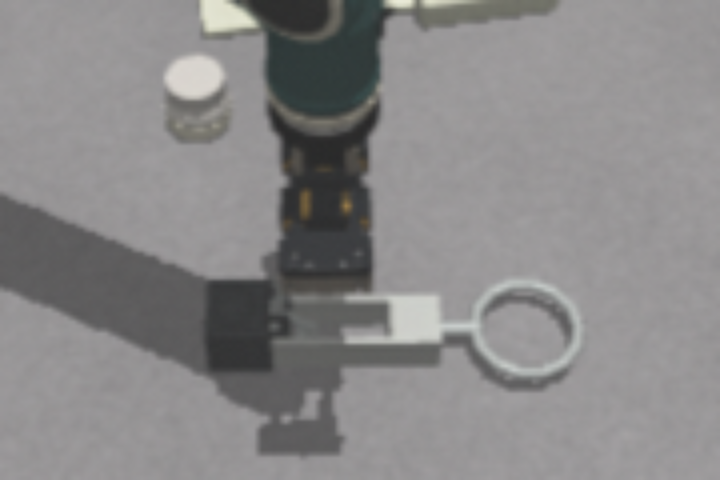

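View pics/d_wrist.png

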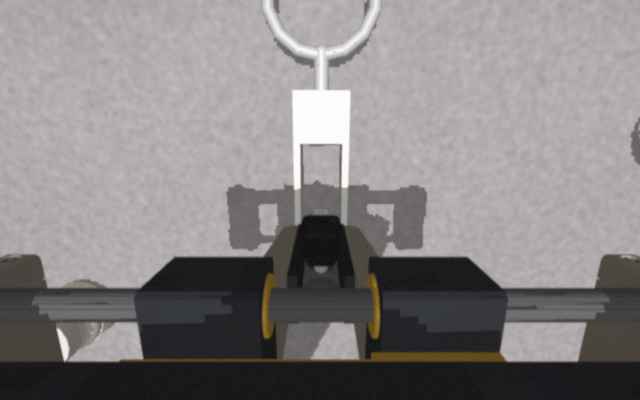

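```bash
python3 -m inch '[[[-0.008,0,-0.004],0,1],[[-0.017,0,-0.007],0,1],[[-0.025,0,-0.009],0,1],[[-0.033,0,-0.010],0,1],[[-0.042,0,-0.010],0,1],[[-0.050,0,-0.010],0,1],[[-0.055,0,-0.009],0,1],[[-0.055,0,-0.009],0,1]]'
python3 look.py e wrist side scene;  python3 -c "
import cv2;a=cv2.imread('pics/e_side.png')[180:300,240:420];cv2.imwrite('pics/e_s2.png',cv2.resize(a,None,fx=4,fy=4))"
```

```text
t: 5.8
ee_pos: [0.4306, -0.2221, 0.1447]
tool_rot: [[0.999, -0.035, -0.001], [-0.035, -0.999, 0.001], [-0.001, -0.001, -1.0]]
ft_force: [-0.5, 0.6, 7.6]
gripper_width: 0.0179
5.95 [ 0.4306 -0.2222  0.1447] [[0.9994, -0.0352, -0.0021], [-0.0352, -0.9994, 0.0008], [-0.0021, -0.0008, -1.0]] [-0.65 -0.15  8.97] 0.01796808093625446
```

View pics/e_s2.png

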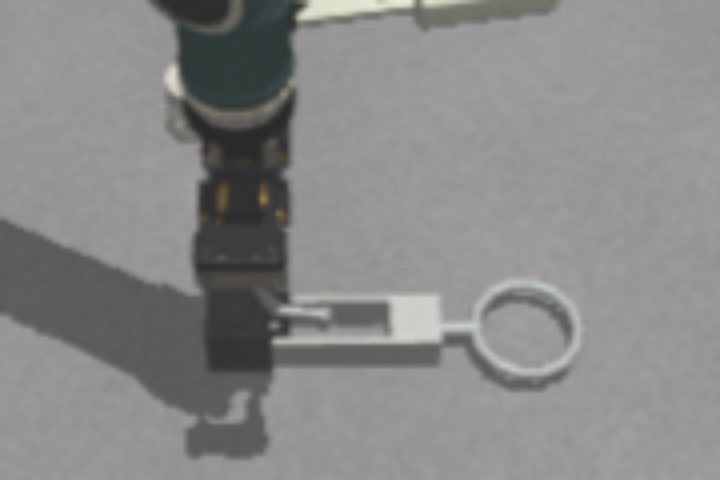

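View pics/e_wrist.png

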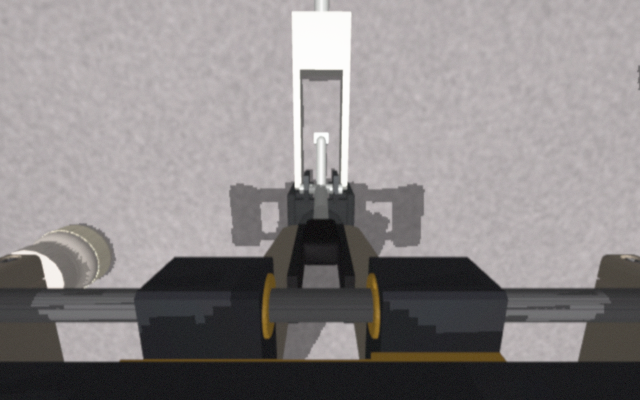

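```bash
python3 -m inch '[[[-0.005,0,-0.001],0,1],[[-0.010,0,-0.001],0,1],[[-0.015,0,0.0005],0,1],[[-0.020,0,0.002],0,1],[[-0.024,0,0.004],0,1],[[-0.028,0,0.006],0,1],[[-0.028,0,0.006],0,1]]'
python3 look.py f wrist side scene
```

```text
t: 6.65
ee_pos: [0.4029, -0.221, 0.1389]
tool_rot: [[0.999, -0.035, -0.001], [-0.035, -0.999, 0.001], [-0.001, -0.001, -1.0]]
ft_force: [-1.2, 2.4, 7.6]
gripper_width: 0.0182
6.8 [ 0.403  -0.221   0.1389] [[0.9994, -0.035, -0.0013], [-0.035, -0.9994, 0.0011], [-0.0013, -0.0011, -1.0]] [-1.44  1.84  8.94] 0.017980455729773148
```

View pics/f_wrist.png

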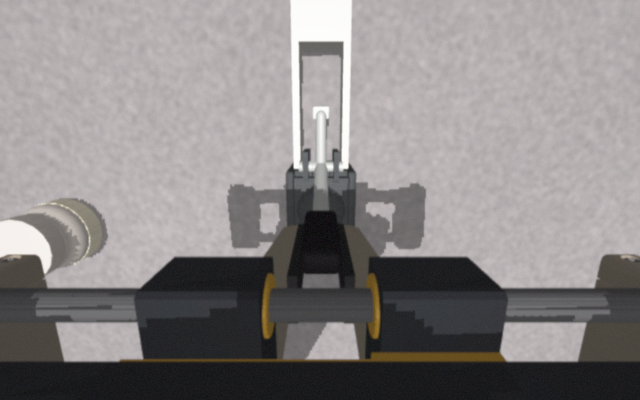

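```bash
python3 -m inch '[[[0,0,0],0,0.5],[[0,0,0],0,0.3],[[0,0,-0.01],0,0],[[0,0,-0.03],0,0],[[0,0,-0.06],0,0],[[0.03,0,-0.08],0,0],[[0.07,0,-0.08],0,0],[[0.104,0,-0.08],0,0]]'
python3 -m inch '[[[0,0,0],0,0],[[0,0,0],0,0]]'
python3 look.py g wrist side scene;  python3 -c "
import cv2;a=cv2.imread('pics/g_side.png')[180:300,240:420];cv2.imwrite('pics/g_s2.png',cv2.resize(a,None,fx=4,fy=4))"
python3 arm.py pics/g_wrist.npz;python3 arm.py pics/g_scene.npz
```

```text
t: 7.6
ee_pos: [0.5099, -0.225, 0.2203]
tool_rot: [[0.999, -0.035, 0.003], [-0.035, -0.999, -0.001], [0.003, 0.0, -1.0]]
ft_force: [0.3, -0.2, 0.6]
gripper_width: 0.0795
t: 7.8
ee_pos: [0.5075, -0.2249, 0.2183]
tool_rot: [[0.999, -0.035, -0.002], [-0.035, -0.999, -0.0], [-0.002, 0.0, -1.0]]
ft_force: [-0.8, 0.5, 0.1]
gripper_width: 0.092
7.95 [ 0.5066 -0.2252  0.2186] [[0.9993, -0.0361, -0.0009], [-0.0361, -0.9993, 0.0002], [-0.0009, -0.0002, -1.0]] [ 0.1  -0.02  0.02] 0.09221256089738045
handle 1 [ 0.46271046 -0.22366744  0.05848047] [ 0.46271046 -0.22366744  0.05848047] ((462.71044921875, -223.6674346923828), (0.0, 0.0), 0.0) [0.06319338 0.02924024]
rails 194 ((549.6475830078125, -226.2823486328125), (46.223663330078125, 99.37722778320312), 87.78627014160156) 0.036073707501449004
ring [ 0.6409908  -0.22843829  0.04122082] 0.02450631704241061 [ 0.59652818 -0.27554339  0.0080888 ] [ 0.68522388 -0.18400485  0.03206214]
bench 0.0007523933956774531Traceback (most recent call last):
  File "arm.py", line 6, in <module>
    print('handle',len(m),m.min(0),m.max(0),cv2.minAreaRect((m[:,:2]*1000).astype(np.float32)),np.polyfit(m[:,0],m[:,2],1))
                          ~~~~~^^^
    return umr_minimum(a, axis, None, out, keepdims, initial, where)
ValueError: zero-size array to reduction operation minimum which has no identity
arm.py:6: RankWarning: Polyfit may be poorly conditioned
  print('handle',len(m),m.min(0),m.max(0),cv2.minAreaRect((m[:,:2]*1000).astype(np.float32)),np.polyfit(m[:,0],m[:,2],1))
```

View pics/g_s2.png

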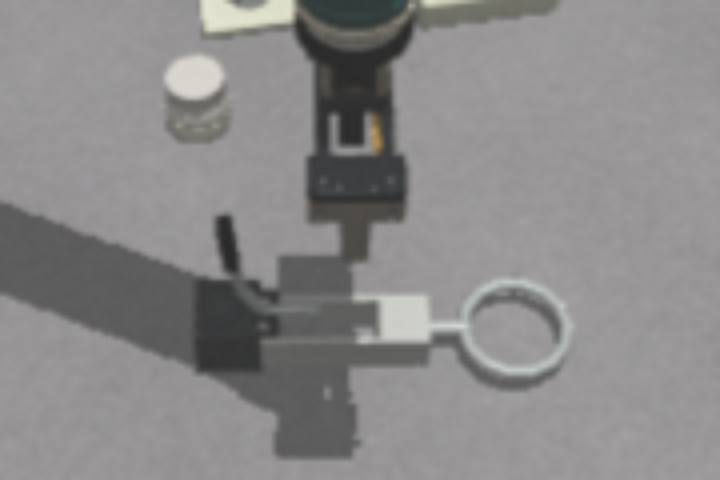

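View pics/g_wrist.png

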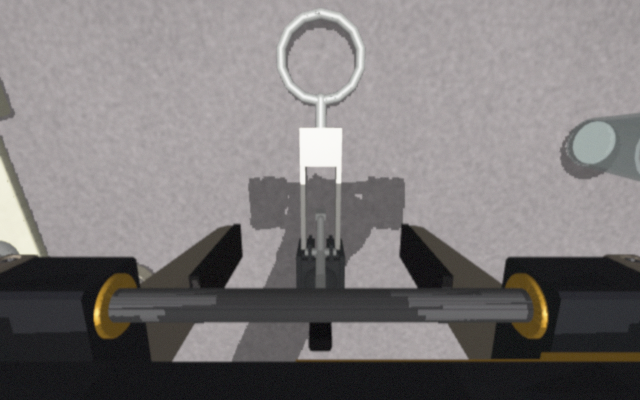

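```bash
python3 -m inch '[[[-0.005,0,0.03],0,0],[[-0.005,0,0.065],0,0],[[-0.005,0,0.1],0,0],[[-0.005,0,0.13],0,0],[[-0.005,0,0.16],0,0],[[-0.005,0,0.18],0,0],[[-0.005,0,0.19],0,0],[[-0.005,0,0.1945],0,0]]'
python3 -m inch '[[[0,0,0],0,0.3],[[0,0,0],0,0.6],[[0,0,0],0,1],[[0,0,0],0,1],[[0,0,0],0,1],[[0,0,0],0,1]]' 45
python3 look.py i wrist side scene;  python3 -c "
import cv2;a=cv2.imread('pics/i_side.png')[180:300,240:420];cv2.imwrite('pics/i_s2.png',cv2.resize(a,None,fx=4,fy=4))"
```

```text
t: 8.75
ee_pos: [0.5022, -0.2249, 0.0237]
tool_rot: [[0.999, -0.036, -0.001], [-0.036, -0.999, 0.0], [-0.001, -0.0, -1.0]]
ft_force: [0.3, -0.3, 0.4]
gripper_width: 0.0914
t: 9.35
ee_pos: [0.5031, -0.2247, 0.0243]
tool_rot: [[0.999, -0.035, 0.0], [-0.035, -0.999, -0.0], [0.0, 0.0, -1.0]]
ft_force: [-0.2, -0.3, -0.1]
gripper_width: 0.0461
9.5 [ 0.5031 -0.2246  0.0243] [[0.9994, -0.0351, 0.0001], [-0.0351, -0.9994, 0.0002], [0.0001, -0.0002, -1.0]] [-0.14 -0.02  2.29] 0.043959913304250774
```

View pics/i_s2.png

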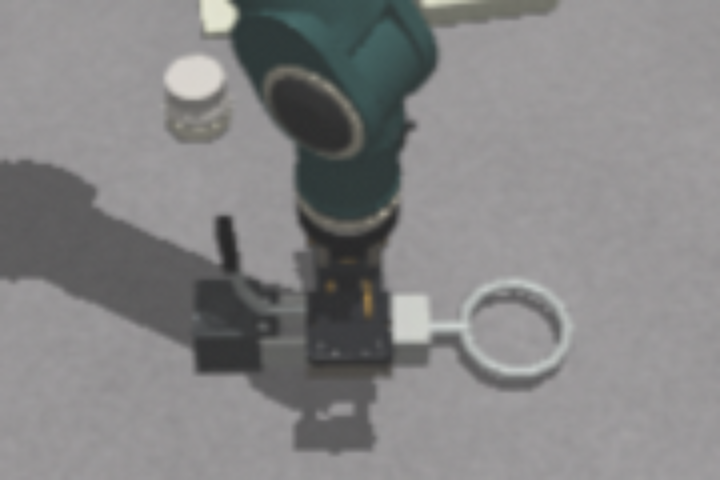

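View pics/i_wrist.png

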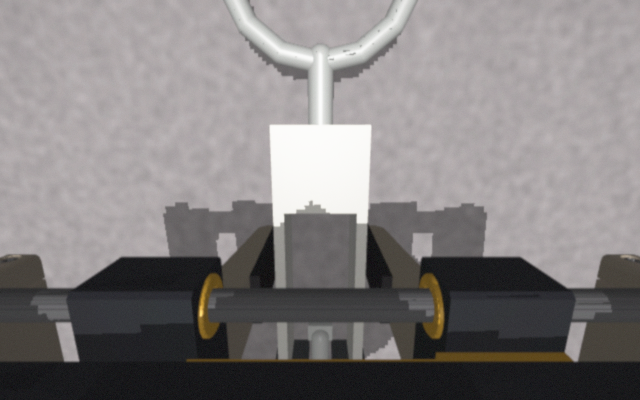

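```bash
cat > inhand.py <<'E'
import sys;from h import *
from station import robot
f=sys.argv[1];o=robot.get_obs();R=np.array(o['tool_rot']);T=np.array(o['ee_pos'])
W,p,ok=cloud(f);L=(W-T)@R  # tool coords
L=L[ok]
# tongue top in tool coords: z
m=L[(L[:,0]>.02)&(L[:,0]<.12)&(abs(L[:,1])<.03)&(L[:,2]<.0)&(L[:,2]>-.03)]
print('top z tool',np.median(m[:,2]),'end x',np.percentile(m[:,0],[95,99,100]),'y edges',m[:,1].min(),m[:,1].max(),len(m))
print(cv2.minAreaRect((m[m[:,0]>.045][:,:2]*1000).astype(np.float32)), 'tilt',np.polyfit(m[:,0],m[:,2],1))
E
python3 inhand.py pics/i_wrist.npz
```

```text
top z tool -0.011807332778591417 end x [0.10054704 0.10616378 0.11432192] y edges -0.029975699952019937 0.029964428341124543 12154
((78.20277404785156, 2.0075817108154297), (60.446075439453125, 68.29560089111328), 86.11013793945312) tilt [ 0.17908395 -0.01940374]
```

```bash
sed -i 's/(L\[:,2\]<.0)&(L\[:,2\]>-.03)/(L[:,2]<-.0075)\&(L[:,2]>-.016)/; s/>.02)&/>.045)\&/' inhand.py; python3 inhand.py pics/i_wrist.npz
```

```text
top z tool -0.012095699014206433 end x [0.06365576 0.06450047 0.06451278] y edges -0.02315144535272793 0.020956780155139177 4470
((54.75715637207031, -1.0965404510498047), (19.502241134643555, 44.111541748046875), 0.020467353984713554) tilt [-0.0020532 -0.0119956]
```

```bash
python3 -m inch '[[[0,0,-0.005],0,1],[[0,0,-0.02],0,1],[[0,0,-0.045],0,1],[[0,0,-0.075],0,1],[[0,0,-0.105],0,1],[[0,0,-0.13],0,1],[[0,0,-0.145],0,1],[[0,0,-0.145],0,1]]'
python3 look.py j wrist side scene; python3 inhand.py pics/j_wrist.npz
```

```text
t: 10.3
ee_pos: [0.5039, -0.2252, 0.1716]
tool_rot: [[0.999, -0.035, 0.004], [-0.035, -0.999, -0.001], [0.004, 0.001, -1.0]]
ft_force: [0.6, 0.2, -9.0]
gripper_width: 0.0435
10.45 [ 0.5019 -0.2242  0.1681] [[0.9994, -0.0349, -0.0021], [-0.0349, -0.9994, 0.0008], [-0.0022, -0.0007, -1.0]] [-0.13  0.17 -8.8 ] 0.04367109395192707
top z tool -0.015540340747610555 end x [0.06543897 0.06629547 0.09411477] y edges -0.022008920080844527 0.022052274725286064 2690
((69.58422088623047, 0.03115081787109375), (49.060646057128906, 44.05066680908203), 0.07308487594127655) tilt [ 0.01164076 -0.01608916]
```

View pics/j_side.png

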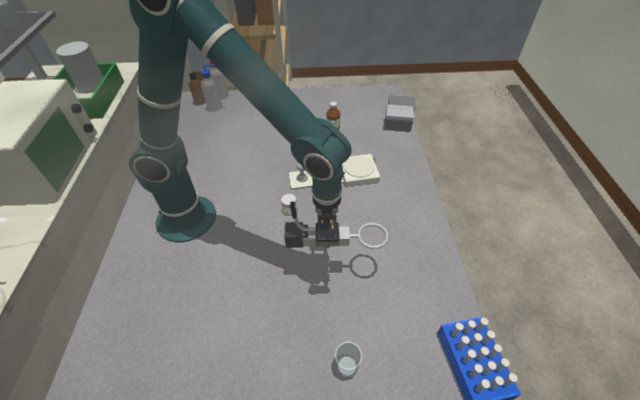

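```bash
python3 -m inch '[[[0,-0.015,0],0,1],[[0,-0.045,0],-2,1],[[0,-0.08,0],-4,1],[[0,-0.12,0],-6,1],[[0,-0.16,0],-8,1],[[0,-0.2,0],-9.7,1],[[0,-0.24,0],-9.7,1],[[0,-0.27,0],-9.7,1]]'
python3 look.py k wrist; python3 inhand.py pics/k_wrist.npz
```

```text
t: 11.25
ee_pos: [0.5111, 0.049, 0.168]
tool_rot: [[0.991, 0.137, -0.002], [0.137, -0.991, 0.001], [-0.002, -0.001, -1.0]]
ft_force: [-0.1, 0.3, -8.6]
gripper_width: 0.0436
11.3 [0.5112 0.0548 0.1679] [[0.9898, 0.1426, -0.0023], [0.1427, -0.9898, 0.0044], [-0.0017, -0.0047, -1.0]] [-0.15  5.18 -7.78] 0.043546886056081556
top z tool -0.012156730824725188 end x [0.06291094 0.06366966 0.06378674] y edges -0.017172496234856678 0.027158916999383904 4275
((54.279876708984375, 4.957159042358398), (18.75579833984375, 44.28542709350586), 0.3639697730541229) tilt [ 0.00134869 -0.01222436]
```

```bash
python3 -m inch '[[[0.005,-0.03,0],0,1],[[0.01,-0.06,0],0,1],[[0.015,-0.09,0],0,1],[[0.02,-0.11,0],0,1],[[0.023,-0.12,0],0,1],[[0.023,-0.12,0],0,1],[[0.023,-0.12,0],0,1],[[0.023,-0.12,0],0,1]]'
python3 look.py l wrist side scene; python3 inhand.py pics/l_wrist.npz
```

```text
t: 12.1
ee_pos: [0.519, 0.1652, 0.1688]
tool_rot: [[0.991, 0.132, -0.001], [0.132, -0.991, -0.001], [-0.001, 0.001, -1.0]]
ft_force: [0.6, 0.1, -8.7]
gripper_width: 0.0437
12.25 [0.5193 0.1659 0.1691] [[0.9912, 0.1321, 0.0], [0.1321, -0.9912, -0.0003], [-0.0, 0.0003, -1.0]] [-0.17  0.85 -8.44] 0.04380095312364051
top z tool -0.011749441981554535 end x [0.06346212 0.06429706 0.06432104] y edges -0.022340052646064378 0.021897694174393835 4435
((54.64518737792969, -0.22398757934570312), (19.31584358215332, 44.22604751586914), 0.059427738189697266) tilt [ 0.00164893 -0.0118454 ]
```

View pics/l_scene.png

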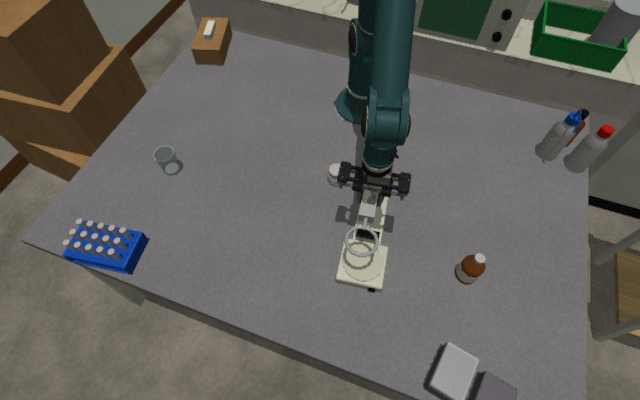

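View pics/l_side.png

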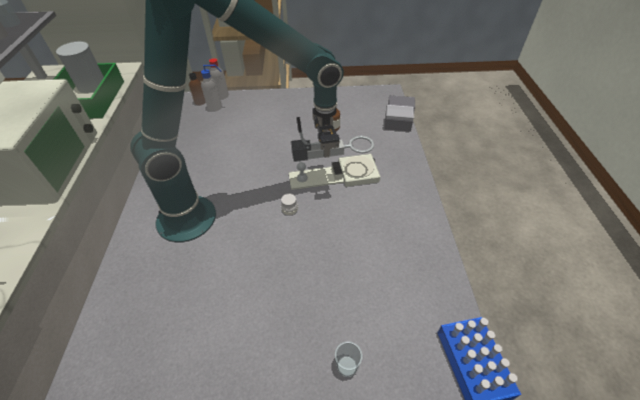

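View pics/l_wrist.png

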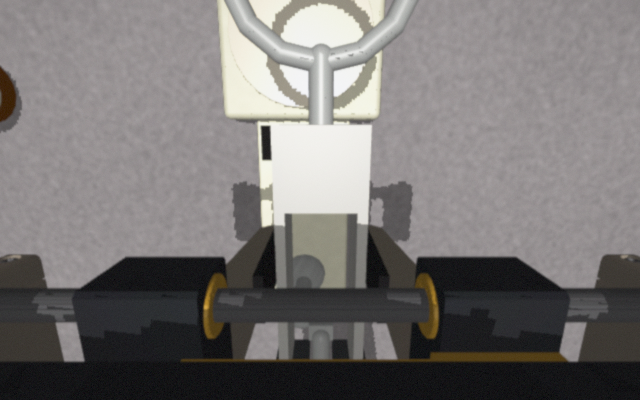

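```bash
cat > rel.py <<'E'
import sys;from h import *
from station import robot
from scipy.optimize import least_squares
n=sys.argv[1];o=robot.get_obs();R=np.array(o['tool_rot']);T=np.array(o['ee_pos'])
for c in ['side','scene','wrist']:
    W,p,ok=cloud(f'pics/{n}_{c}.npz');X=W[ok];C=p[ok]
    def box(x0,x1,y0,y1,z0,z1,X=X): return X[(X[:,0]>x0)&(X[:,0]<x1)&(X[:,1]>y0)&(X[:,1]<y1)&(X[:,2]>z0)&(X[:,2]<z1)]
    L=(X-T)@R
    mar=lambda m:cv2.minAreaRect((m[:,:2]*1000).astype(np.float32))
    print('==',c)
    b=box(.38,.48,.12,.22,.062,.096)
    if len(b)>10: print('ball',len(b),least_squares(lambda a:np.linalg.norm(b-a,axis=1)-.018,[.425,.17,.075],loss='soft_l1',f_scale=.002).x)
    m=box(.55,.78,.08,.32,.033,.042)
    if len(m)>50: print('stirrer',len(m),mar(m),'med z',np.median(m[:,2]))
    # in tool coords
    zt=T[2]
    r=L[(L[:,0]>.07)&(L[:,0]<.25)&(abs(L[:,1])<.06)&(L[:,2]>-.02)&(L[:,2]<.02)]
    q=r[r[:,0]>.092]
    if len(q)>20: print('ring tool',len(q),least_squares(lambda a:np.hypot(q[:,0]-a[0],q[:,1]-a[1])-a[2],[.137,0,.043],loss='soft_l1',f_scale=.002).x,q.max(0),q[:,1].min(),np.median(q[:,2]))
    k=L[(L[:,0]>-.16)&(L[:,0]<-.05)&(abs(L[:,1])<.05)&(L[:,2]>-.04)&(L[:,2]<.02)]
    if len(k)>20:
        t=k[(k[:,2]<-.03)]; print('block top tool',len(t),mar(t) if len(t)>5 else '', 'all',k.min(0),k.max(0))
    t=L[(L[:,0]>.03)&(L[:,0]<.075)&(abs(L[:,1])<.05)&(L[:,2]<-.0075)&(L[:,2]>-.018)]
    if len(t)>10: print('tongue end',len(t),t.min(0),t.max(0),np.median(t[:,2]))
E
python3 rel.py l
```

```text
== side
ball 68 [0.42253065 0.17150758 0.07535391]
stirrer 717 ((631.678955078125, 193.3292236328125), (172.99851989746094, 139.42062377929688), 7.609961986541748) med z 0.03757594973242573
ring tool 146 [0.13060459 0.00303893 0.04114249] [0.17588677 0.04821846 0.00960583] -0.04691009884678812 0.0017923565564029462
block top tool 110 ((-88.2066650390625, 2.3272533416748047), (74.30192565917969, 56.96712875366211), 0.5942432880401611) all [-0.12598388 -0.02790053 -0.03986499] [-0.05072995  0.03267703  0.01983028]
tongue end 36 [ 0.03352904 -0.02144983 -0.01488936] [ 0.06097649  0.02355353 -0.00788873] -0.010389792243820905
== scene
ball 37 [0.42714515 0.16944661 0.07594356]
stirrer 1614 ((639.5657958984375, 196.70994567871094), (174.4824676513672, 138.70260620117188), 7.701083660125732) med z 0.03787730982820314
ring tool 344 [0.13769886 0.00121713 0.04124982] [0.18222715 0.04698323 0.0072608 ] -0.04448292075718268 -0.00023927650430150888
tongue end 186 [ 0.03015583 -0.02063477 -0.01664747] [ 0.06735004  0.02271001 -0.00758619] -0.012288288360087066
== wrist
ball 123 [0.42607119 0.17126743 0.07525918]
stirrer 13307 ((632.5022583007812, 197.73165893554688), (92.73873138427734, 137.29116821289062), 7.476031303405762) med z 0.03867770215731414
ring tool 4587 [ 1.37864011e-01 -9.31862116e-05  4.39803181e-02] [0.11805705 0.04248497 0.0057287 ] -0.042797014034496664 2.042808727996155e-05
block top tool 0  all [-0.07570388 -0.02731574 -0.01363433] [-0.05001518  0.02645337  0.01997143]
tongue end 7546 [ 0.03000032 -0.02239431 -0.01397815] [ 0.06432104  0.02189769 -0.0093832 ] -0.011748529699426153
```

```bash
python3 -m inch '[[[0.001,-0.007,0],0,1],[[0.003,-0.0175,0],0,1],[[0.003,-0.0175,0.01],0,1],[[0.003,-0.0175,0.025],0,1],[[0.003,-0.0175,0.035],0,1],[[0.003,-0.0175,0.04],0,1],[[0.003,-0.0175,0.04],0,1],[[0.003,-0.0175,0.04],0,1]]'
python3 look.py m wrist side scene; python3 rel.py m
```

```text
t: 13.05
ee_pos: [0.5201, 0.1849, 0.1292]
tool_rot: [[0.991, 0.134, 0.0], [0.134, -0.991, 0.0], [0.0, 0.0, -1.0]]
ft_force: [0.2, 0.4, -7.8]
gripper_width: 0.0439
13.2 [0.5203 0.185  0.1297] [[0.991, 0.1339, 0.0011], [0.1339, -0.991, 0.0005], [0.0012, -0.0003, -1.0]] [-0.53 -0.25 -8.19] 0.04391775190444425
== side
ball 49 [0.42291696 0.17107589 0.07606092]
stirrer 697 ((632.0564575195312, 194.17886352539062), (171.7462158203125, 140.62835693359375), 6.946874141693115) med z 0.03752721130800296
ring tool 137 [0.13091237 0.0023072  0.04134516] [0.17756498 0.04845163 0.00919126] -0.042429914698714884 0.0012888899633941978
block top tool 113 ((-90.90299224853516, 2.524587631225586), (70.14069366455078, 52.93684005737305), 4.802610874176025) all [-0.12592765 -0.02697909 -0.03957904] [-0.05019743  0.03077862  0.0199067 ]
tongue end 30 [ 0.03042811 -0.01672665 -0.01492197] [ 0.06083355  0.02342661 -0.00762956] -0.011866534911882307
== scene
stirrer 1561 ((648.139892578125, 197.620849609375), (168.5953369140625, 137.8538360595703), 7.402098178863525) med z 0.037957584991814564
ring tool 324 [0.13804136 0.0012093  0.04154118] [0.18260874 0.04656478 0.00811652] -0.044775331752574185 -0.0005534697316891888
tongue end 182 [ 0.03000095 -0.02078287 -0.01732548] [ 0.06792987  0.02290921 -0.00799926] -0.012316360862698262
== wrist
ball 388 [0.42611694 0.17132481 0.07543947]
stirrer 16027 ((627.4397583007812, 197.13525390625), (83.65648651123047, 137.35824584960938), 7.660776615142822) med z 0.03857877787691927
ring tool 4627 [ 0.13781298 -0.00075916  0.04386405] [0.11790764 0.04198073 0.00513067] -0.04309464115216586 0.00013370633888551005
block top tool 0  all [-0.07452566 -0.02801576 -0.01302466] [-0.05001501  0.02587037  0.01997693]
tongue end 7584 [ 0.030016   -0.02294376 -0.01371863] [ 0.06445546  0.02122754 -0.00932349] -0.011629164316611762
```

```bash
python3 -c "
import cv2;a=cv2.imread('pics/m_side.png')[100:200,270:400];b=cv2.imread('pics/m_scene.png')[150:300,300:420]
cv2.imwrite('pics/m_s2.png',cv2.resize(a,None,fx=6,fy=6));cv2.imwrite('pics/m_c2.png',cv2.resize(b,None,fx=4,fy=4))"
```

```text
(no output)
```

View pics/m_s2.png

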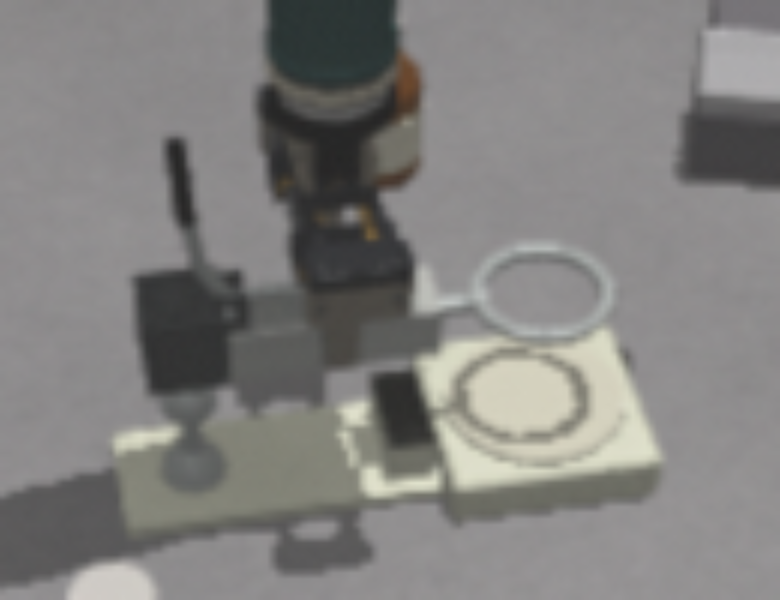

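View pics/m_c2.png

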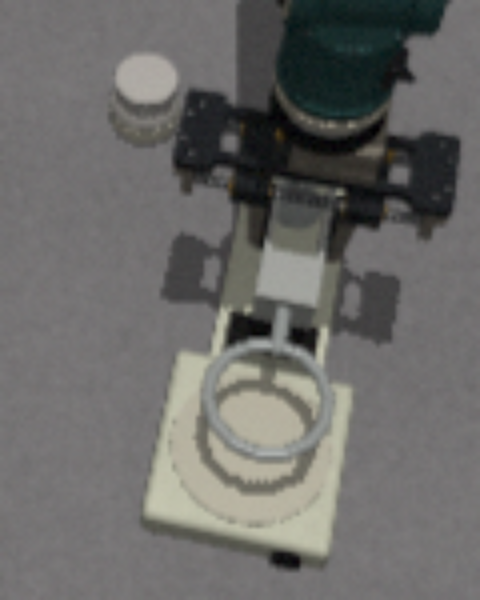

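View pics/m_wrist.png

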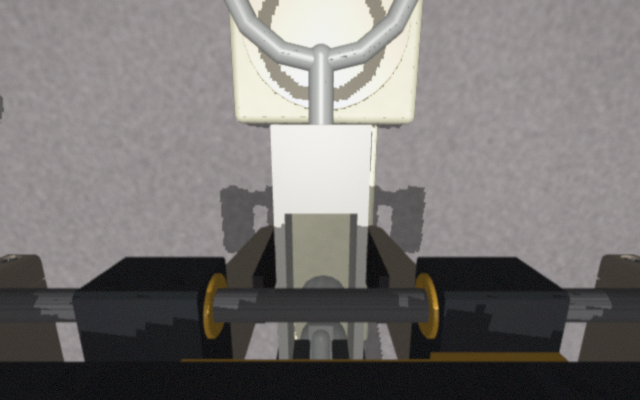

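```bash
cat > edge.py <<'E'
import sys;from h import *
from station import robot
n=sys.argv[1];o=robot.get_obs();R=np.array(o['tool_rot']);T=np.array(o['ee_pos'])
for c in ['side','scene','wrist']:
    W,p,ok=cloud(f'pics/{n}_{c}.npz');L=(W-T)@R;Z=W[...,2]
    m=ok&(Z>.034)&(Z<.042)&(L[...,0]>.06)&(L[...,0]<.22)&(abs(L[...,1])<.09)
    s=L[m]
    for a in np.arange(.07,.22,.02):
        q=s[(s[:,0]>=a)&(s[:,0]<a+.02)]
        if len(q)>8: print(c,'stirrer x%.2f'%a,'y %.4f %.4f mid %.4f'%(q[:,1].min(),q[:,1].max(),(q[:,1].min()+q[:,1].max())/2))
    print(c,'x range',s[:,0].min(),s[:,0].max())
E
python3 edge.py m
```

```text
side stirrer x0.07 y -0.0642 0.0743 mid 0.0050
side stirrer x0.09 y -0.0626 0.0700 mid 0.0037
side stirrer x0.11 y -0.0587 0.0742 mid 0.0077
side stirrer x0.13 y -0.0531 0.0721 mid 0.0095
side stirrer x0.15 y -0.0459 0.0750 mid 0.0146
side stirrer x0.17 y -0.0537 0.0708 mid 0.0085
side stirrer x0.19 y -0.0491 0.0703 mid 0.0106
side x range 0.061408651342674744 0.1969890380607121
scene stirrer x0.07 y -0.0635 0.0723 mid 0.0044
scene stirrer x0.09 y -0.0635 0.0727 mid 0.0046
scene stirrer x0.11 y -0.0628 0.0735 mid 0.0054
scene stirrer x0.13 y -0.0628 0.0727 mid 0.0050
scene stirrer x0.15 y -0.0642 0.0725 mid 0.0042
scene stirrer x0.17 y -0.0638 0.0735 mid 0.0049
scene stirrer x0.19 y -0.0635 0.0726 mid 0.0046
scene x range 0.06003976854999584 0.21280163851000053
wrist stirrer x0.07 y -0.0660 0.0701 mid 0.0021
wrist stirrer x0.09 y -0.0655 0.0700 mid 0.0022
wrist stirrer x0.11 y -0.0657 0.0701 mid 0.0022
wrist stirrer x0.13 y -0.0657 0.0703 mid 0.0023
wrist x range 0.06586207473475604 0.14889047007086081
```

```bash
python3 -m inch '[[[0.001,0.0025,0],0,1],[[0.001,0.0025,0.008],0,1],[[0.001,0.0025,0.016],0,1],[[0.001,0.0025,0.022],0,1],[[0.001,0.0025,0.026],0,1],[[0.001,0.0025,0.030],0,1],[[0.001,0.0025,0.030],0,1]]'
python3 look.py n wrist side; python3 inhand.py pics/n_wrist.npz
```

```text
t: 13.9
ee_pos: [0.5208, 0.1824, 0.0984]
tool_rot: [[0.991, 0.134, -0.001], [0.134, -0.991, -0.001], [-0.001, 0.0, -1.0]]
ft_force: [0.2, 0.2, -9.6]
gripper_width: 0.044
14.0 [0.5212 0.1825 0.0991] [[0.991, 0.134, 0.0], [0.134, -0.991, -0.0001], [-0.0, 0.0001, -1.0]] [ 0.03 -0.44 -7.55] 0.043834286846001644
top z tool -0.011348588867258903 end x [0.06330657 0.06414527 0.06415823] y edges -0.02305264135433711 0.021356516525743965 4386
((54.581443786621094, -0.8466205596923828), (19.145305633544922, 44.40940475463867), 0.02858567237854004) tilt [ 0.00362628 -0.01154625]
```

```bash
python3 -m inch '[[[0,0,0.006],0,1],[[0,0,0.012],0,1],[[0,0,0.017],0,1],[[0,0,0.021],0,1],[[0,0,0.024],0,1],[[0,0,0.024],0,1]]'
python3 look.py o wrist; python3 edge.py n
```

```text
t: 14.6
ee_pos: [0.5208, 0.1824, 0.0745]
tool_rot: [[0.991, 0.134, -0.001], [0.134, -0.991, -0.0], [-0.001, 0.0, -1.0]]
ft_force: [-0.6, -0.4, -8.2]
gripper_width: 0.0439
14.65 [0.521  0.1824 0.0749] [[0.991, 0.1339, -0.0003], [0.1339, -0.991, -0.0002], [-0.0004, 0.0002, -1.0]] [-0.22  0.53 -8.25] 0.04415136000953718
side stirrer x0.07 y -0.0517 0.0676 mid 0.0079
side stirrer x0.09 y -0.0498 0.0709 mid 0.0105
side stirrer x0.11 y -0.0646 0.0711 mid 0.0033
side stirrer x0.13 y -0.0650 0.0714 mid 0.0032
side stirrer x0.15 y -0.0650 0.0721 mid 0.0036
side stirrer x0.17 y -0.0619 0.0642 mid 0.0012
side stirrer x0.19 y -0.0308 0.0661 mid 0.0177
side x range 0.06019157209264897 0.1976617543445562Traceback (most recent call last):
  File "edge.py", line 5, in <module>
    W,p,ok=cloud(f'pics/{n}_{c}.npz');L=(W-T)@R;Z=W[...,2]
           ~~~~~^^^^^^^^^^^^^^^^^^^^^
  File "h.py", line 3, in cloud
    z=np.load(f);p,d=z['p'],z['d'];v,u=np.mgrid[:400,:640]
    fid = stack.enter_context(open(os.fspath(file), "rb"))
                              ~~~~^^^^^^^^^^^^^^^^^^^^^^^
FileNotFoundError: [Errno 2] No such file or directory: 'pics/n_scene.npz'
```

Still free. Last ~6 mm, down until contact.

```bash
python3 -m inch '[[[0,0,0.002],0,1],[[0,0,0.004],0,1],[[0,0,0.005],0,1],[[0,0,0.0055],0,1],[[0,0,0.006],0,1],[[0,0,0.006],0,1]]'
python3 look.py p wrist side scene; python3 edge.py p|grep wrist;python3 inhand.py pics/p_wrist.npz
```

```text
t: 15.25
ee_pos: [0.5212, 0.1825, 0.0693]
tool_rot: [[0.991, 0.134, 0.0], [0.134, -0.991, 0.0], [0.0, -0.0, -1.0]]
ft_force: [-0.5, -0.4, -6.5]
gripper_width: 0.0436
15.4 [0.5211 0.1825 0.0693] [[0.991, 0.1339, 0.0001], [0.1339, -0.991, 0.0001], [0.0001, -0.0001, -1.0]] [-0.25 -0.69 -5.09] 0.04367833342913883
wrist stirrer x0.07 y -0.0683 0.0675 mid -0.0004
wrist stirrer x0.09 y -0.0684 0.0676 mid -0.0004
wrist stirrer x0.11 y -0.0682 0.0678 mid -0.0002
wrist x range 0.065935054905994 0.1291651594587665
top z tool -0.012120845741091896 end x [0.06374865 0.06458865 0.06460738] y edges -0.02313783498777345 0.02121987972724737 4471
((54.79399108886719, -0.9613037109375), (19.602689743041992, 44.351097106933594), 0.03612298145890236) tilt [ 0.00180443 -0.01223108]
```

```bash
python3 -c "
import cv2;a=cv2.imread('pics/p_side.png')[100:200,270:400];b=cv2.imread('pics/p_scene.png')[150:300,300:420]
cv2.imwrite('pics/p_s2.png',cv2.resize(a,None,fx=6,fy=6));cv2.imwrite('pics/p_c2.png',cv2.resize(b,None,fx=4,fy=4))"
```

```text
(no output)
```

View pics/p_s2.png

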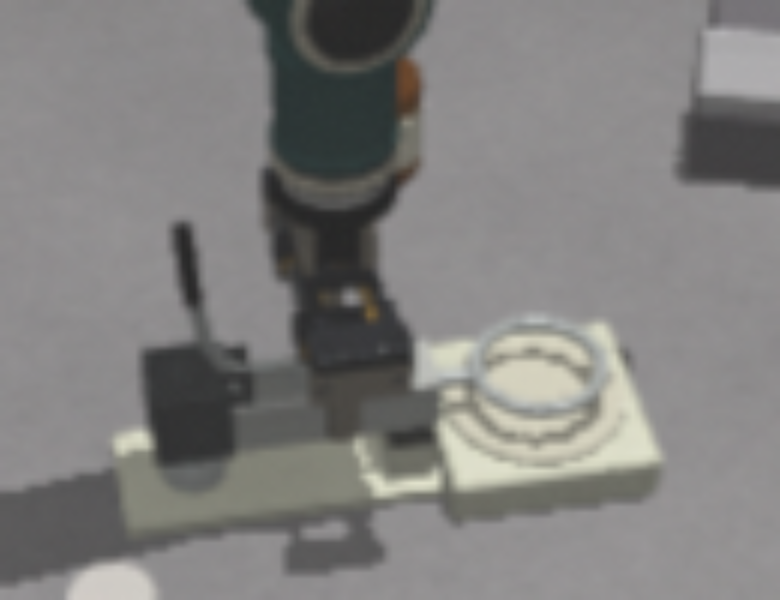

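View pics/p_c2.png

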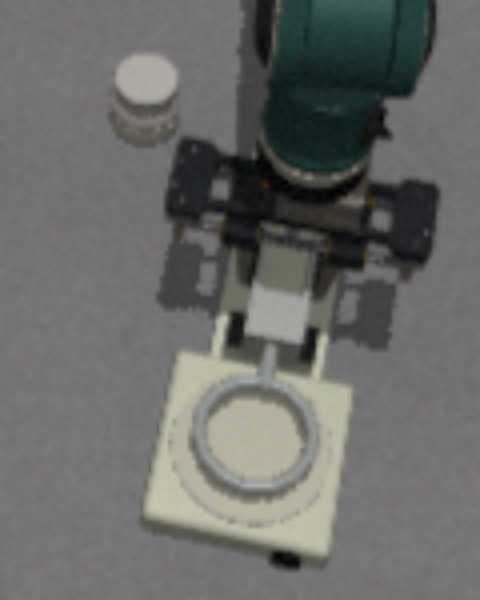

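```bash
python3 -m inch '[[[0,0,0.001],0,1],[[0,0,0.0015],0,1],[[0,0,0.0015],0,1]]'
python3 look.py q
```

```text
t: 15.7
ee_pos: [0.5212, 0.1825, 0.0692]
tool_rot: [[0.991, 0.134, -0.0], [0.134, -0.991, 0.0], [-0.0, -0.0, -1.0]]
ft_force: [-6.1, -2.0, 8.6]
gripper_width: 0.0437
15.7 [0.5212 0.1825 0.0692] [[0.991, 0.1338, -0.0001], [0.1338, -0.991, 0.0005], [-0.0, -0.0005, -1.0]] [-6.1  -1.98  8.6 ] 0.04365863335946858
```

```bash
python3 -m inch '[[[0,0,0],0,0.6],[[0,0,0],0,0.3],[[0,0,0],0,0],[[0,0,0],0,0],[[0,0,-0.02],0,0],[[0,0,-0.06],0,0],[[0,0,-0.11],0,0],[[0,0,-0.15],0,0]]'
python3 -m inch '[[[0,0,-0.03],0,1],[[0,0,-0.03],0,1]]' 20
python3 look.py r wrist side scene; python3 rel.py r; python3 edge.py r|grep wrist;python3 -c "
import cv2;a=cv2.imread('pics/r_side.png')[100:200,270:400]
cv2.imwrite('pics/r_s2.png',cv2.resize(a,None,fx=6,fy=6))"
```

```text
t: 16.5
ee_pos: [0.5218, 0.1826, 0.2201]
tool_rot: [[0.991, 0.134, 0.002], [0.134, -0.991, 0.001], [0.002, -0.0, -1.0]]
ft_force: [0.5, 0.5, -0.4]
gripper_width: 0.0916
t: 16.7
ee_pos: [0.5239, 0.1835, 0.2525]
tool_rot: [[0.991, 0.134, 0.009], [0.134, -0.991, 0.004], [0.009, -0.003, -1.0]]
ft_force: [0.7, -0.2, 0.5]
gripper_width: 0.0778
16.85 [0.5207 0.1824 0.2469] [[0.991, 0.134, -0.0008], [0.134, -0.991, -0.0003], [-0.0008, 0.0002, -1.0]] [-0.44  0.25 -0.58] 0.06614785563571525
== side
ball 156 [0.43797786 0.1567813  0.0781673 ]
stirrer 583 ((632.673583984375, 195.070068359375), (173.44033813476562, 138.90353393554688), 6.470324993133545) med z 0.03727062233951539
== scene
ball 90 [0.45731766 0.1728166  0.08050423]
stirrer 1484 ((641.8248291015625, 197.04403686523438), (169.86703491210938, 139.30059814453125), 6.6478447914123535) med z 0.037841405919953
== wrist
ball 577 [0.45834265 0.17554218 0.08280928]
stirrer 12444 ((651.4249877929688, 200.3270263671875), (131.7100372314453, 137.4443359375), 7.574875354766846) med z 0.03833510608633761
wrist stirrer x0.07 y -0.0685 0.0673 mid -0.0006
wrist stirrer x0.09 y -0.0686 0.0676 mid -0.0005
wrist stirrer x0.11 y -0.0685 0.0677 mid -0.0004
wrist stirrer x0.13 y -0.0683 0.0680 mid -0.0001
wrist stirrer x0.15 y -0.0683 0.0679 mid -0.0002
wrist stirrer x0.17 y -0.0683 0.0679 mid -0.0002
wrist stirrer x0.19 y -0.0678 0.0675 mid -0.0001
wrist x range 0.06628733539544157 0.19774698144041797
```

View pics/r_s2.png

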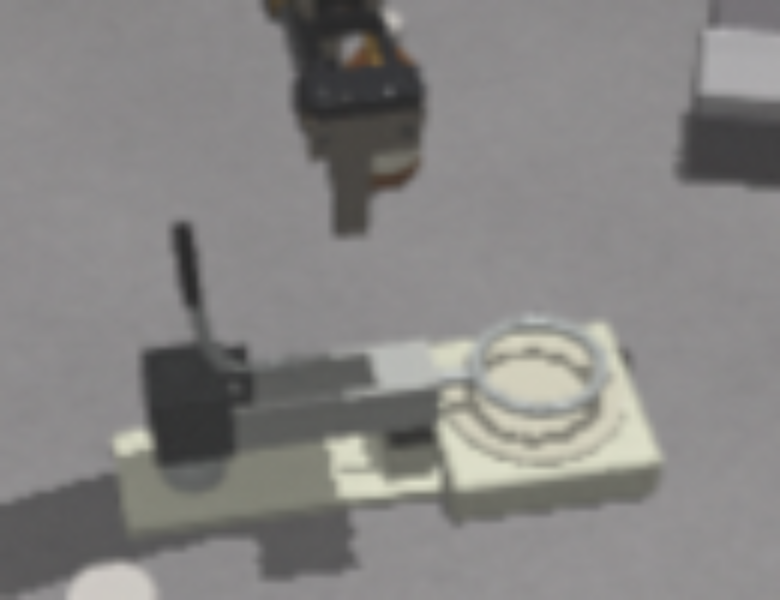

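View pics/r_wrist.png

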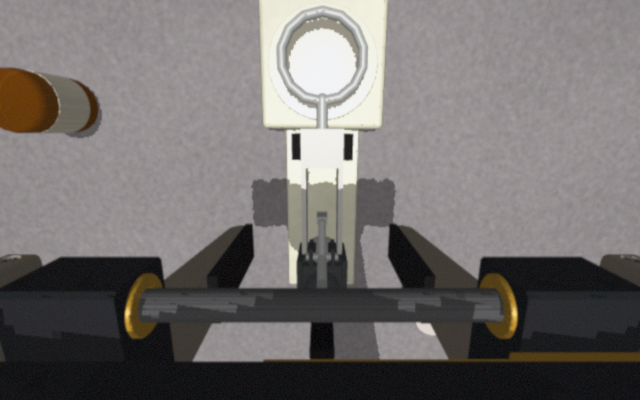

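```bash
cat > lev.py <<'E'
import sys;from h import *
W,p,ok=cloud(sys.argv[1]);X=W[ok];a=np.radians(7.65)
R=np.array([[np.cos(a),-np.sin(a)],[np.sin(a),np.cos(a)]])
S=(X[:,:2]-[.4255,.1705])@R
for x0,x1,y,z0,z1 in [(-.03,.03,.028,.09,.12),(.07,.1,.024,.07,.09),(.1,.13,.024,.07,.09),(.13,.165,.024,.07,.09),(.18,.28,.05,.055,.09),(.04,.17,.015,.091,.16)]:
    m=(S[:,0]>x0)&(S[:,0]<x1)&(abs(S[:,1])<y)&(X[:,2]>z0)&(X[:,2]<z1)
    if m.sum()>3: print((x0,x1),m.sum(),'z med',np.median(X[m,2]).round(4),'y',S[m,1].min().round(4),S[m,1].max().round(4),'x',S[m,0].min().round(4),S[m,0].max().round(4), 'zrange',X[m,2].min().round(4),X[m,2].max().round(4))
E
for c in wrist side scene; do echo $c; python3 lev.py pics/r_$c.npz; done
```

```text
wrist
(-0.03, 0.03) 1390 z med 0.1017 y -0.0267 0.0273 x -0.005 0.03 zrange 0.0902 0.12
(0.07, 0.1) 335 z med 0.0814 y -0.0218 0.0222 x 0.0701 0.0998 zrange 0.0703 0.0898
(0.1, 0.13) 539 z med 0.0813 y -0.0214 0.0219 x 0.1005 0.13 zrange 0.0794 0.0836
(0.13, 0.165) 1389 z med 0.0814 y -0.0218 0.0222 x 0.13 0.1643 zrange 0.0702 0.0843
(0.18, 0.28) 2882 z med 0.0695 y -0.0456 0.0461 x 0.1802 0.2776 zrange 0.0631 0.0734
(0.04, 0.17) 332 z med 0.0989 y -0.013 0.0135 x 0.0401 0.074 zrange 0.0914 0.1072
side
(-0.03, 0.03) 161 z med 0.1019 y -0.028 0.0273 x -0.0297 0.0289 zrange 0.0903 0.1196
(0.07, 0.1) 39 z med 0.0779 y -0.0237 0.0211 x 0.0723 0.0999 zrange 0.0701 0.0832
(0.1, 0.13) 58 z med 0.0801 y -0.0237 0.0235 x 0.1002 0.13 zrange 0.07 0.0842
(0.13, 0.165) 66 z med 0.0799 y -0.0237 0.0202 x 0.1301 0.163 zrange 0.0712 0.0855
(0.18, 0.28) 147 z med 0.0679 y -0.0491 0.048 x 0.1814 0.271 zrange 0.0602 0.0746
(0.04, 0.17) 16 z med 0.0975 y -0.0061 0.0021 x 0.041 0.0693 zrange 0.0949 0.1008
scene
(-0.03, 0.03) 218 z med 0.1029 y -0.028 0.0247 x -0.0253 0.0299 zrange 0.0902 0.1193
(0.07, 0.1) 35 z med 0.0819 y -0.0238 0.0203 x 0.0704 0.0998 zrange 0.0728 0.0893
(0.1, 0.13) 54 z med 0.0815 y -0.0233 0.02 x 0.1016 0.1293 zrange 0.0763 0.0852
(0.13, 0.165) 167 z med 0.0814 y -0.0236 0.0203 x 0.13 0.1643 zrange 0.0705 0.0858
(0.18, 0.28) 312 z med 0.0698 y -0.0475 0.0437 x 0.1801 0.2794 zrange 0.0602 0.0765
(0.04, 0.17) 40 z med 0.0986 y -0.015 0.0105 x 0.0408 0.076 zrange 0.0911 0.1062
```

```bash
python3 -m inch '[[[-0.015,0,0],0,1],[[-0.04,0,0],0,1],[[-0.07,0,0],0,1],[[-0.1,0,0],0,1],[[-0.13,0,0],0,1],[[-0.15,0,0],0,1],[[-0.15,0,0],0,1],[[-0.15,0,0],0,1]]'
python3 look.py s side; python3 -c "
import cv2;a=cv2.imread('pics/s_side.png')[100:200,270:400]
cv2.imwrite('pics/s_s2.png',cv2.resize(a,None,fx=6,fy=6))"
```

```text
t: 17.65
ee_pos: [0.3726, 0.1624, 0.247]
tool_rot: [[0.991, 0.134, -0.001], [0.134, -0.991, -0.001], [-0.001, 0.0, -1.0]]
ft_force: [0.6, 0.4, 0.5]
gripper_width: 0.002
17.7 [0.3731 0.1624 0.2471] [[0.991, 0.1336, -0.0002], [0.1336, -0.991, -0.0005], [-0.0003, 0.0005, -1.0]] [ 0.53  0.04 -0.23] 0.00033716088295651495
```

View pics/s_s2.png

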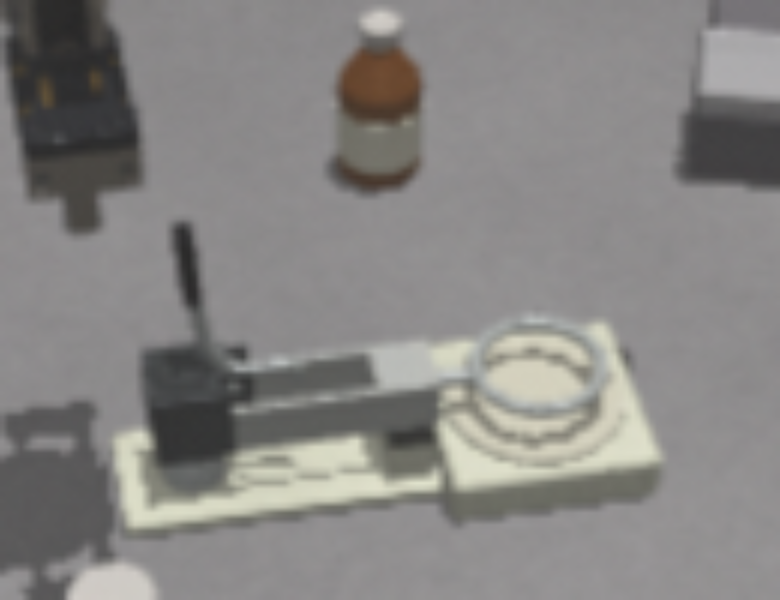

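```bash
python3 -m inch '[[[0,0,0.02],0,1],[[0,0,0.045],0,1],[[0,0,0.053],0,1],[[0.01,0,0.053],0,1],[[0.02,0,0.053],0,1],[[0.03,0,0.053],0,1],[[0.04,0,0.053],0,1],[[0.047,0,0.053],0,1]]'
python3 -m inch '[[[0.01,0,-0.001],0,1],[[0.021,0,-0.003],0,1],[[0.032,0,-0.002],0,1],[[0.043,0,-0.001],0,1],[[0.053,0,0.002],0,1],[[0.063,0,0.006],0,1]]'
python3 look.py t side scene wrist; python3 -c "
import cv2;a=cv2.imread('pics/t_side.png')[100:200,270:400]
cv2.imwrite('pics/t_s2.png',cv2.resize(a,None,fx=6,fy=6))"
```

```text
t: 18.5
ee_pos: [0.4204, 0.1689, 0.1951]
tool_rot: [[0.991, 0.134, 0.001], [0.134, -0.991, 0.0], [0.001, -0.0, -1.0]]
ft_force: [-0.0, 0.9, -0.1]
gripper_width: 0.0005
t: 19.1
ee_pos: [0.4827, 0.1773, 0.1884]
tool_rot: [[0.991, 0.134, 0.001], [0.134, -0.991, 0.0], [0.001, -0.0, -1.0]]
ft_force: [-1.1, 0.3, 0.3]
gripper_width: 0.0
19.25 [0.4818 0.177  0.1879] [[0.991, 0.1336, -0.0007], [0.1336, -0.991, -0.0007], [-0.0008, 0.0006, -1.0]] [ 0.85 -0.6   1.1 ] 0.0002079070423380518
```

View pics/t_s2.png

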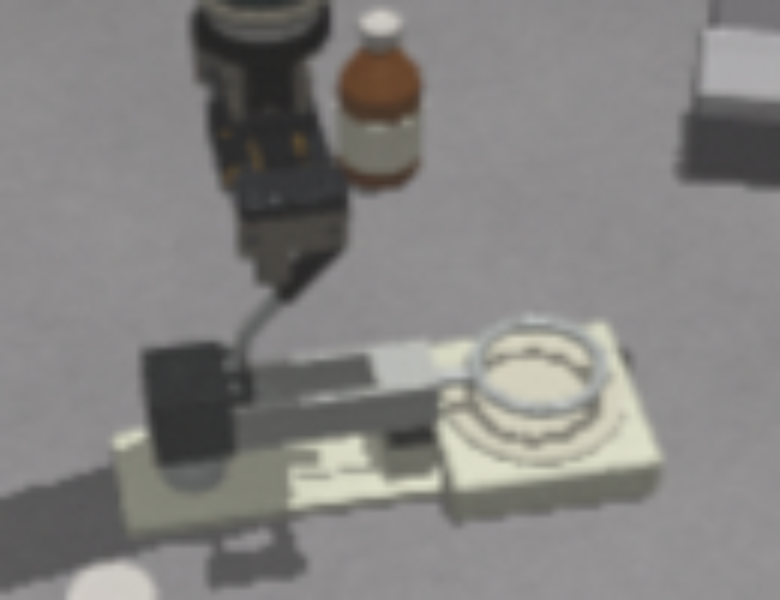

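View pics/t_wrist.png

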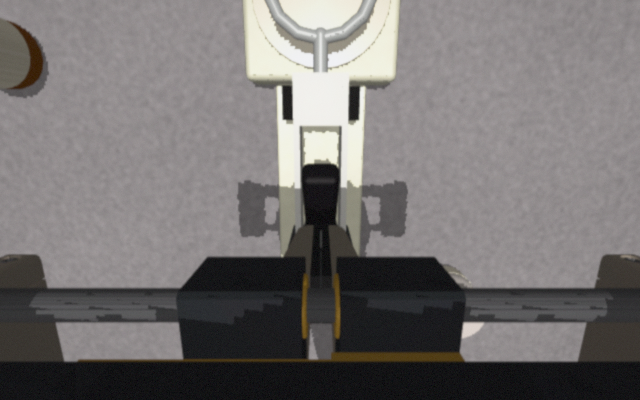

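```bash
python3 -m inch '[[[0.009,0,0.006],0,1],[[0.019,0,0.013],0,1],[[0.026,0,0.021],0,1],[[0.033,0,0.030],0,1],[[0.043,0,0.038],0,1],[[0.052,0,0.043],0,1],[[0.059,0,0.046],0,1],[[0.059,0,0.048],0,1]]'
python3 look.py u side wrist
```

```text
t: 20.05
ee_pos: [0.5411, 0.1851, 0.1402]
tool_rot: [[0.991, 0.134, 0.001], [0.134, -0.991, -0.0], [0.001, 0.0, -1.0]]
ft_force: [1.2, -0.1, 0.7]
gripper_width: 0.0004
20.15 [0.54   0.1849 0.1403] [[0.991, 0.1338, -0.0003], [0.1338, -0.991, -0.0003], [-0.0003, 0.0002, -1.0]] [-0.72 -0.22 -0.43] 0.0002995924192948274
```

```bash
python3 -m inch '[[[0,0,0.001],0,1],[[0,0,0.002],0,1],[[0,0,0.003],0,1],[[0,0,0.003],0,1]]'
python3 -m inch '[[[0,0,0.0008],0,1],[[0,0,0.0015],0,1],[[0,0,0.0015],0,1]]'
```

```text
t: 20.55
ee_pos: [0.5401, 0.1851, 0.1384]
tool_rot: [[0.991, 0.134, 0.001], [0.134, -0.991, 0.0], [0.001, -0.0, -1.0]]
ft_force: [-0.4, -0.6, 5.4]
gripper_width: 0.0002
t: 20.85
ee_pos: [0.5402, 0.1852, 0.1381]
tool_rot: [[0.991, 0.134, 0.001], [0.134, -0.991, 0.001], [0.001, -0.001, -1.0]]
ft_force: [-4.4, -0.7, 14.6]
gripper_width: 0.0006
```

```bash
python3 -m inch '[[[0,0,0.001],0,1],[[0,0,0.001],0,1],[[0,0,0.001],0,1]]'
python3 -m inch '[[[0,0,-0.002],0,1],[[0,0,-0.01],0,1],[[0,0,-0.03],0,1],[[0,0,-0.06],0,1],[[0,0,-0.1],0,1],[[0,0,-0.1],0,1],[[0,0,-0.1],0,1]]'
python3 look.py v side scene wrist;for c in wrist side scene; do echo $c; python3 lev.py pics/v_$c.npz; done; python3 -c "
import cv2;a=cv2.imread('pics/v_side.png')[100:200,270:400]
cv2.imwrite('pics/v_s2.png',cv2.resize(a,None,fx=6,fy=6))"
```

```text
t: 21.15
ee_pos: [0.5402, 0.1852, 0.1379]
tool_rot: [[0.991, 0.134, 0.001], [0.134, -0.991, 0.001], [0.001, -0.001, -1.0]]
ft_force: [-4.9, -3.1, 19.7]
gripper_width: 0.0002
t: 21.85
ee_pos: [0.5402, 0.1852, 0.2359]
tool_rot: [[0.991, 0.134, 0.002], [0.134, -0.991, 0.001], [0.002, -0.001, -1.0]]
ft_force: [-0.5, -0.2, -0.6]
gripper_width: 0.0005
22.0 [0.539  0.1848 0.2337] [[0.991, 0.134, -0.0024], [0.134, -0.991, -0.0011], [-0.0026, 0.0008, -1.0]] [-0.54 -0.37  0.61] 0.0005372041424017715
wrist
(-0.03, 0.03) 68 z med 0.1019 y -0.0109 0.0109 x -0.0255 -0.0149 zrange 0.1 0.11
(0.07, 0.1) 249 z med 0.0811 y -0.0218 0.0221 x 0.0762 0.0996 zrange 0.0706 0.0834
(0.1, 0.13) 446 z med 0.0813 y -0.0216 0.0217 x 0.1 0.13 zrange 0.0703 0.0837
(0.13, 0.165) 1178 z med 0.0813 y -0.0218 0.0223 x 0.13 0.1642 zrange 0.0701 0.0837
(0.18, 0.28) 3174 z med 0.0696 y -0.0454 0.0457 x 0.1805 0.2774 zrange 0.063 0.0731
(0.04, 0.17) 1267 z med 0.1191 y -0.0085 0.0092 x 0.0914 0.1498 zrange 0.1091 0.1213
side
(-0.03, 0.03) 168 z med 0.1016 y -0.0278 0.027 x -0.0296 0.0287 zrange 0.09 0.1128
(0.07, 0.1) 41 z
[... 201 characters left out ...]
.163 zrange 0.0714 0.0869
(0.18, 0.28) 147 z med 0.0686 y -0.0479 0.0458 x 0.1822 0.2711 zrange 0.0597 0.0758
(0.04, 0.17) 103 z med 0.1149 y -0.0124 0.0087 x 0.0413 0.1456 zrange 0.1005 0.1227
scene
(-0.03, 0.03) 35 z med 0.0994 y -0.0276 0.0247 x -0.0212 0.0294 zrange 0.0905 0.1071
(0.07, 0.1) 26 z med 0.0822 y -0.0238 0.0202 x 0.0736 0.0988 zrange 0.0782 0.0854
(0.1, 0.13) 41 z med 0.0825 y -0.0233 0.0201 x 0.1004 0.1297 zrange 0.0773 0.0858
(0.13, 0.165) 160 z med 0.0814 y -0.0236 0.0201 x 0.1304 0.1644 zrange 0.0703 0.0867
(0.18, 0.28) 309 z med 0.0697 y -0.0476 0.0435 x 0.1821 0.2783 zrange 0.0625 0.0763
(0.04, 0.17) 138 z med 0.1191 y -0.0149 0.0072 x 0.0417 0.151 zrange 0.0931 0.1259
```

View pics/v_s2.png

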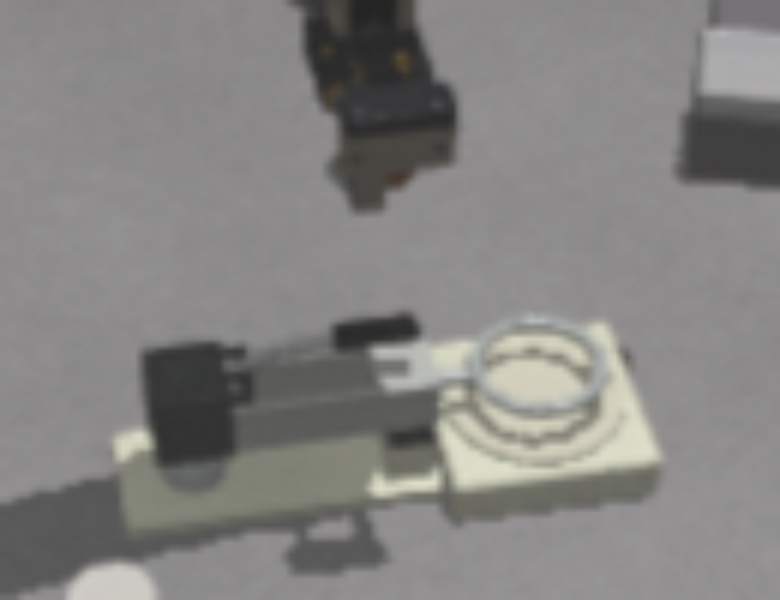

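View pics/v_wrist.png

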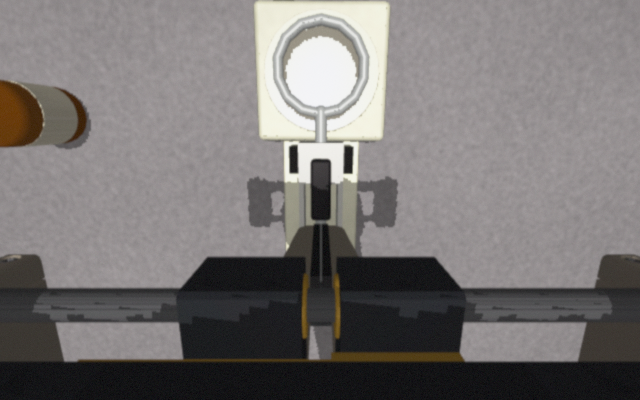

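View pics/v_scene.png

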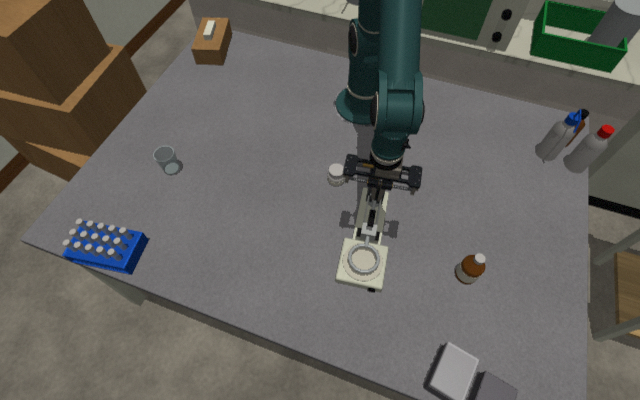

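```bash
python3 -c "
from station import robot
print(robot.hand_in(),robot.get_obs()['t'])"
```

```text
the job is handed in; nothing more can be done
the job is handed in; nothing more can be done
```

The ring arm is seated on the stirrer's ball post with its handle locked down, and the job is handed in after about 22 s of robot time. The hand-in reported no verdict.

**What I did:** I swung the handle up and past upright, then gripped the tongue, carried the arm over and lowered it onto the ball. It stopped firmly at the expected height, so the ball is home. I let go, pushed the handle over with closed fingers, pressed it down to about 20 N and backed off.

**Last checks:**
- **Level and resting:** In the wrist camera the tongue top was at 81 mm along its whole length, which is level and on the rear rest. The lower-resolution scene and side cameras agreed to within about 3.5 mm.
- **Straight:** The arm lay along the stirrer's centre line to within about 1 mm, and the ring was over the stirring plate.
- **Handle:** Its grip was flat with its top at 119 mm, the fully-down height, and the gripper was about 95 mm above where it pressed, touching nothing.
- **Bystanders:** The amber bottle, jar and beaker look the same in the scene pictures; I did not measure their positions again.

**Where things differed:** Swinging the handle up slid the arm about 5 mm on the bench, so I measured it again before gripping. The cameras disagreed by up to about 6 mm on where the socket and ball were, so I aligned the arm using offsets measured within a single camera.

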